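# Hold a top-heavy housing at the inspection angle with its sprung handle

## Robot

A 6-joint arm with a two-finger parallel gripper is mounted at the origin on the work surface. World frame = base frame: x ahead of the robot, y to its left, z up, the work surface at z = 0. Lengths are in m, angles in rad, forces in N, time in s.
With the tool pointing down it reaches from about 0.35 to 0.875 m from the base axis. Payload 4.2 kg.
Tool frame: the origin (TCP) lies between the finger pads; the fingertips stand 25 mm ahead of it and the grasp point (between the pads) lies 6 mm ahead of it; z points along the fingers, y is the direction in which the jaws open and shut (so a half turn about z gives the same grasp; the last joint's range is limited). The gripper opens to 87 mm and grips with 3 to 60 N. Pads are 19 mm wide; open, the fingers measure 117 mm over their backs; the gripper's body (75 mm by 190 mm) begins 51 mm behind the grasp point.
Start: joints at [1.474, 0.385, 0.008, 0, -1.194, -0.259], TCP at [0.218, 0.586, 0.248] pointing down, gripper open.
Joint ranges: [-3.14, 3.14], [-1.21, 2.06], [-1.07, 1.41], [-3.16, 2.05], [-2.99, -0.16], [-3.1, 3.1]. Speed limits (rad/s): [2.79, 2.79, 3.14, 3.14, 3.14, 3.14].

## Interface

Orientations are given as a unit quaternion [w, x, y, z].
In Python, from workcell import manip gives the robot as it stands.
- The arm moves only by the shell command python3 -m pendant 'ROWS' [FORCE]. ROWS is JSON, a list of rows, each a list of 3 entries, a list of its own where there are three numbers: the turn, a rotation vector about the tool's x, y, z in rad, then the shift along the tool's x, y, z in cm, then the opening, from -1 (shut) to 1 (fully open). A call has 1 to 5 rows; each row shifts and turns the commanded pose from where the row before left it, along the tool's axes as they then stand; what a row does not reach is not made up. A row lasts 1/8 s, in which the tool goes at most 62.5 mm and 10.7 degrees, less where a joint would pass 70% of its speed; a pose out of reach is approached as far as the arm can. A call is refused whole if a number of a shift passes 6.25 or a number of a turn 0.188, either way. A call with a gripper value outside its range is refused whole. The fingers move at their own pace and stop on an object; FORCE is the grip in N (left out, the last holds). Time passes only in rows, so rows that do not move let the fingers close. It gives the time, the measured TCP pose, the force and the opening at its end, in the units of the state.
- manip.get_obs(): the state, without advancing time (a new reading comes with each control period).
- manip.read_camera(name): name is "side" or "top"; returns the picture (400x640x3 uint8, red, green, blue); there is no depth.
- manip.calibration(name): a dict with "mtx" (3x3 intrinsics, pixels), "origin" and "orientation" of the camera in the world. Camera axes: x right, y down, z forward; pixel columns grow to the right and rows downward; lengths in m; the calibration is good to about 2 mm. A picture is of the moment at which its call begins. calibration takes no time and is no camera call.
- manip.close_job(): hands the job in, once; it reports no verdict.
The state is a dict: "clock": time; "q": joint angles; "joint_velocities": joint speeds; "joint_efforts": joint torques, N m; "tool_pos": TCP position; "orientation": TCP orientation; "wrist_force": force on the tool from outside, world axes, zero at the start; "torque": the same for the moment, N m; "opening": finger opening in m.
Only numpy, scipy, OpenCV 4.12 (cv2) and the standard library are available. Lean on these libraries where they do the work, as an engineer would, in place of code of your own. Each camera call takes 0.05 s, during which the arm holds its last target. There are 200 camera calls.

## Task

The top-heavy tilting tray with the clamped housing leans on its near rest. Using only the sprung ball-knob handle, swing the tray up until the pointer stands at the index tab and keep the pointer within the tab's width for 6 seconds without a break, then let the tray down gently onto its far rest and let go of the handle. Never let the tray slam onto a rest, do not touch the tray or the housing, and leave the index tab and the loose things around as they are.

Things in the scene. Friction and masses are not known exactly. Their poses are not given: they have to be found in the camera images.
- fixture: Tilting work-holder bolted to the bench: grey base plate 340 x 400 x 12 mm with two bearing blocks. Origin: centre of the plate's underside, on the bench; z up. The tilt axis runs along the fixture's y, 100 mm above the origin. Its +x is the far side, away from the robot apart from the yaw (up to 0.25 rad).
- tray (a point): Steel tray 254 x 180 mm with a dark bar along its near and far ends, rocking on the tilt axis; origin on the axis, z the tray's up, x to the far side when level. Carries the clamped finned aluminium housing (186 x 160 x 54 mm) and, on its left (+y), the pointer. Robot must not touch tray or housing. Rubber-topped posts are its near and far rests.
- cradle (a joint): Tilt of tray with housing about the fixture's y, rad: 0 level, positive far end down; rests at -0.32 (start, near) and +0.32 (far). Nominal: inertia about the axis 0.044 kg m2; top-heavy: gravity torque away from level 0.308 N m per rad (mass and both vary about 10 %); damping 0.012 N m s/rad, no dry friction. The only other torque is from the handle's spring.
- handle (a joint): Handle angle relative to the tray, rad: 0 square to the tray (spring relaxed), positive knob to the far side; range +-0.9. Angle from vertical = cradle + handle. Spring turns the tray after the handle: nominal 0.24 N m/rad and 0.02 N m s/rad. Handle 0.05 kg, springs back to 0. The spring is weaker than gravity: with the handle still, the tray falls off balance, time constant 0.8 s.
- knob (a point): Centre of the white ball knob, 34 mm diameter, on top of the handle: a 10 mm steel rod that stands up from the tilt axis at the tray's right, in the plane y = -0.160 of the fixture frame. Knob centre 150 mm from the axis (250 mm above the bench when vertical), moving on that arc. Only the rod below is within 60 mm of the knob.
- pointer_tip (a point): Tip (10 x 14 mm seen from above) of the dark steel pointer that stands up from the tray beside its left (+y) side and turns with it; 150 mm from the axis, in the plane y = +0.150 of the fixture frame. Straight up over the axis at cradle = 0, moves towards the far side as cradle grows.
- index_mark (a point): Middle of the index tab, a black block 30 mm wide with a steel thumbscrew, clamped on the dial's rim beside the pointer; this point lies at the pointer's radius (150 mm from the axis, plane y = +0.150 of the fixture). The pointer is on the tab's middle when its tip meets this point. Do not move it.
- index (a joint): Angle of the index tab about the tilt axis, rad, same zero and direction as cradle; between -0.12 and +0.12, fixed during a run. The pointer is on the middle of the tab when cradle = index; the tab's half width, 15 mm, is 0.1 rad.
- screw_box: Small open black plastic box 70 x 50 x 25 mm on the base plate's far right corner; origin at its underside. Leave it alone.
- cover: Loose stepped aluminium cover 110 x 80 x 20 mm lying on the mat to the right of the fixture; origin at its underside. Leave it alone.
- driver: Loose screwdriver lying on the mat to the left of the fixture; origin on its underside. Leave it alone.

How it is judged:
By the outcome, as a careful person would: the job done as asked, in the order asked, and still so for the second after the job is handed in, with the robot touching nothing.
It also fails if it takes over 64 s, if anything falls off the work surface, if the arm or the gripper's body presses on something with over 40 N, if the wrist force passes 120 N, or if a joint passes its speed limit or range.

## Working session

There is one attempt and no reset: what is moved stays moved. The work goes in short steps, Python scripts to look and compute and a shell command to move; the robot and the scene stay as the last step left them, time stands still between calls to the robot, and variables do not carry over. Pictures are saved under pics/ and viewed, about 8 in all and at most 12, crops included, and the job is handed in when it is done.

```bash
mkdir -p pics; ls
python3 - <<'E'
from workcell import manip
import cv2,numpy as np
np.set_printoptions(precision=4,suppress=True)
for n in("side","top"):
    im=manip.read_camera(n); cv2.imwrite(f"pics/{n}0.png",im[:,:,::-1]); c=manip.calibration(n); print(n,c)
print(manip.get_obs())
E
```

```text
pics
side {'mtx': array([[393.8827,   0.    , 311.1335],
       [  0.    , 393.8827, 196.3239],
       [  0.    ,   0.    ,   1.    ]]), 'origin': array([ 0.175 , -0.6786,  0.7271]), 'orientation': array([-0.4653,  0.8541, -0.1992,  0.1196])}
top {'mtx': array([[413.8091,   0.    , 314.1956],
       [  0.    , 413.8091, 203.4683],
       [  0.    ,   0.    ,   1.    ]]), 'origin': array([0.3884, 0.0737, 1.1764]), 'orientation': array([ 0.0606, -0.704 ,  0.7044, -0.0672])}
{'clock': 0.1, 'q': array([ 1.4736,  0.3855,  0.0068, -0.0004, -1.194 , -0.2586]), 'joint_velocities': array([-0.0009, -0.0043,  0.0024,  0.0028,  0.0015,  0.0002]), 'joint_efforts': array([ -0.0004, -39.1688,  18.7935,   4.2319,   0.0135,  -0.0001]), 'tool_pos': array([0.2175, 0.5854, 0.2466]), 'orientation': array([ 0.001 ,  0.9842, -0.177 , -0.0001]), 'wrist_force': array([-0.0577, -0.283 , -0.4203]), 'torque': array([-0.0142, -0.0194, -0.0185]), 'opening': 0.08716064358081624}
```

View pics/side0.png

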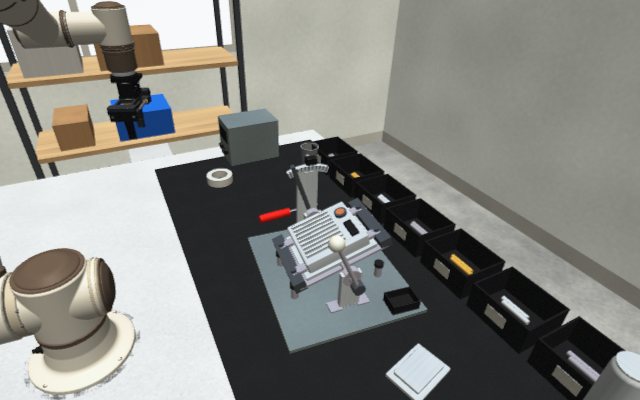

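View pics/top0.png

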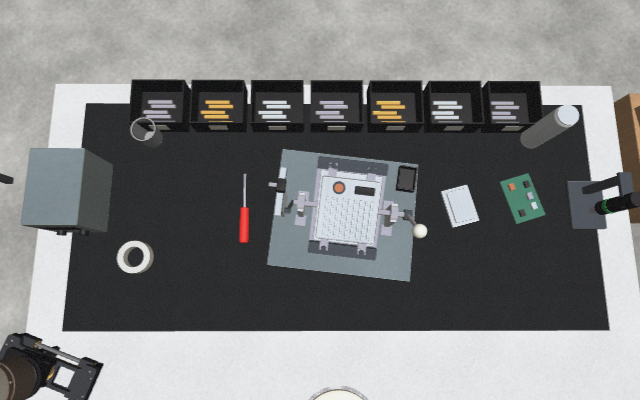

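Side view: knob at about (337,242), index/dial around (305,165). Top view: plate corners at about (282,150), (418,165), (410,282), (267,265), knob at (420,231), tab near (275,185). Next I fit the frame and zoom in on the dial.

```bash
cat > h.py <<'E'
import numpy as np,cv2
from scipy.spatial.transform import Rotation as R
from workcell import manip
np.set_printoptions(precision=4,suppress=True)
def rot(q): return R.from_quat(np.array(q)[[1,2,3,0]])
C={n:manip.calibration(n) for n in("side","top")}
def ray(n,p):
    c=C[n]; d=rot(c["orientation"]).apply(np.linalg.inv(c["mtx"])@[p[0],p[1],1.]); return np.array(c["origin"]),d/np.linalg.norm(d)
def plane(n,p,z): o,d=ray(n,p); return o+d*(z-o[2])/d[2]
def onplane(n,p,P,N): o,d=ray(n,p); return o+d*((P-o)@N)/(d@N)
def tri(a,b):
    A=np.zeros((3,3));v=np.zeros(3)
    for n,p in(("side",a),("top",b)):
        o,d=ray(n,p);M=np.eye(3)-np.outer(d,d);A+=M;v+=M@o
    return np.linalg.solve(A,v)
def proj(n,X):
    c=C[n];x=c["mtx"]@rot(c["orientation"]).inv().apply(np.array(X)-c["origin"]);return x[:2]/x[2]
E
python3 - <<'E'
from h import *
t=cv2.imread("pics/top0.png");s=cv2.imread("pics/side0.png")
for p in [(310,200),(278,240),(400,260),(275,185),(420,231)]: print("top",p,t[p[1],p[0]])
m=((t[:,:,0].astype(int)-t[:,:,2]>8)&(t[:,:,0]>100)&(t[:,:,0]<150)).astype('uint8'); m[:140]=0;m[300:]=0;m[:,:255]=0;m[:,430:]=0
m=cv2.morphologyEx(m,cv2.MORPH_OPEN,np.ones((3,3)))
pts=cv2.findNonZero(m); r=cv2.minAreaRect(cv2.convexHull(pts)); h=cv2.approxPolyDP(cv2.convexHull(pts),6,True)[:,0]
print(h,r)
W=np.array([plane("top",p,.012) for p in h]);print(W,np.linalg.norm(np.diff(W,axis=0),axis=1))
def knob(im,x,y):
    a=im[y-15:y+15,x-15:x+15].astype(int);k=((a.min(2)>170)&(a.max(2)-a.min(2)<40)).astype('uint8')
    n,l,st,c=cv2.connectedComponentsWithStats(k);i=1+np.argmax(st[1:,4]);print(st[i]);return c[i]+[x-15,y-15]
ks=knob(s,337,242);kt=knob(t,420,231);K=tri(ks,kt);print(ks,kt,K,proj("side",K),proj("top",K))
a=cv2.resize(s[140:240,260:360],None,fx=6,fy=6,interpolation=cv2.INTER_CUBIC)[:,:400]
b=cv2.resize(t[165:225,262:322],None,fx=10,fy=10,interpolation=cv2.INTER_CUBIC)[:,:400]
cv2.imwrite("pics/c1.png",np.hstack([a,b]))
E
```

```text
top (310, 200) [147 143 131]
top (278, 240) [145 141 129]
top (400, 260) [149 145 131]
top (275, 185) [182 168 169]
top (420, 231) [242 242 241]
[[416 164]
 [409 277]
 [269 264]
 [284 153]] ((344.6219482421875, 214.40245056152344), (143.1192626953125, 116.6156997680664), 6.340191841125488)
[[ 0.7186 -0.2348  0.012 ]
 [ 0.394  -0.2004  0.012 ]
 [ 0.4301  0.1886  0.012 ]
 [ 0.7515  0.1506  0.012 ]] [0.3265 0.3907 0.3235]
[  0   0  30  20 351]
[ 10   8  12  13 127]
[338.9487 237.5954] [420.4173 230.2756] [ 0.498  -0.1747  0.253 ] [337.9605 237.7851] [420.7571 229.4851]
```

View pics/c1.png

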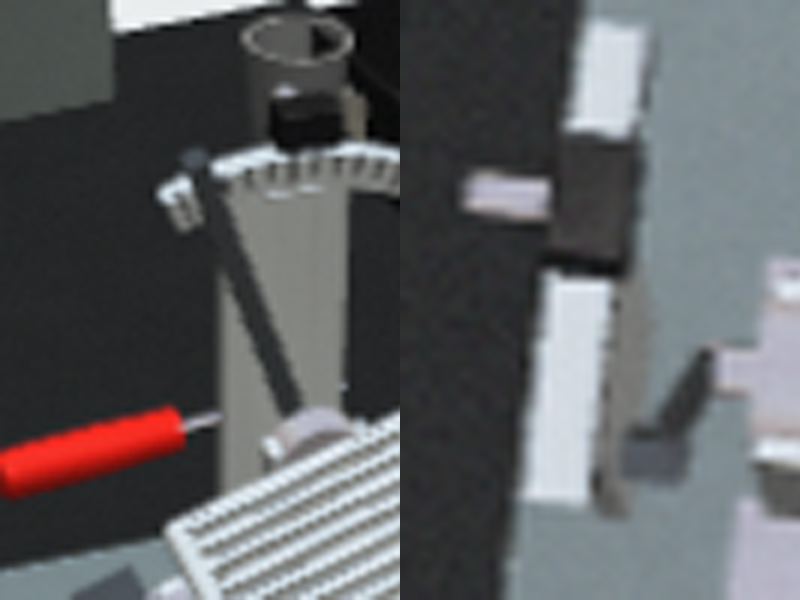

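The crops show the tab at side (311,160) and top (281.5,185), and the pointer tip at side (292.5,166) and top (287.5,210.5). At the start the tray is at -0.32, so knob and tip both sit at z=0.2424. I can fix the frame from those.

```bash
cat > meas.py <<'E'
from h import *
def disc(im,box,n='top'):
    x0,y0,x1,y1=box;a=im[y0:y1,x0:x1,:].astype(float) # RGB
    w=a[:,:,0]-.5*(a[:,:,1]+a[:,:,2]); m=(w>25).astype('uint8')
    k,l,st,c=cv2.connectedComponentsWithStats(m)
    if k<2: return None,0
    i=1+np.argmax(st[1:,4]); ww=w*(cv2.dilate((l==i).astype('uint8'),np.ones((3,3)))>0); ww=np.clip(ww-8,0,None)
    Y,X=np.mgrid[y0:y1,x0:x1]; return np.array([(ww*X).sum(),(ww*Y).sum()])/ww.sum(), st[i,4]
E
python3 - <<'E'
from meas import *
t=cv2.imread("pics/top0.png")[:,:,::-1];s=cv2.imread("pics/side0.png")[:,:,::-1]
g=cv2.cvtColor(t,cv2.COLOR_RGB2GRAY)
G=cv2.resize(g[210:250,400:440],None,fx=8,fy=8,interpolation=cv2.INTER_CUBIC)
m=(G>168).astype('uint8');n,l,st,c=cv2.connectedComponentsWithStats(m);i=l[20*8,20*8]
cn=cv2.findContours((l==i).astype('uint8'),0,1)[0][0];(cx,cy),r=cv2.minEnclosingCircle(cn)
kt=np.array([400+(cx+.5)/8-.5,210+(cy+.5)/8-.5]);print("knob top",kt,r/8)
gs=cv2.cvtColor(s,cv2.COLOR_RGB2GRAY);S=cv2.resize(gs[220:265,315:360],None,fx=8,fy=8,interpolation=cv2.INTER_CUBIC)
hc=cv2.HoughCircles(S,cv2.HOUGH_GRADIENT,1,40,param1=100,param2=12,minRadius=50,maxRadius=85);print(hc[0][:3]/8+[315,220,0])
K=plane("top",kt,.2424);Kn=tri(hc[0][0][:2]/8+[315,220],kt);T=plane("top",(287.5,210.5),.2424+.002);T2=tri((292.5,166.3),(287.5,210.5))
print("K",K,Kn,proj("side",K),"T",T,T2)
d=T-K;print("len",np.linalg.norm(d[:2]))
for y in (np.arctan2(-d[0],d[1]),): print("yaw",y)
ex=np.array([np.cos(y),np.sin(y),0]);ey=np.array([-ex[1],ex[0],0])
O=(K+.0472*ex+.16*ey+T+.0472*ex-.15*ey)/2;O[2]=0;print("O",O)
pl=plane("top",(281.5,185),.1+.165)-O;tb=tri((311,160),(281.5,185))-O
for b in(pl,tb): print("tab",b@ex,b@ey,b[2],np.arctan2(b@ex,b[2]-.1))
a,na=disc(t,(320,170,360,205));b,nb=disc(s,(325,195,360,230));print(a,na,b,nb);D=tri(b,a)-O;print("disc",D@ex,D@ey,D[2],proj("top",D+O)-a,proj("side",D+O)-b)
o=manip.get_obs();r=rot(o["orientation"]);print(r.as_matrix());
E
```

```text
knob top [420.0733 230.2742] 6.856052398681641
[[349.0625 230.5625   9.975 ]
 [338.3125 242.6875  10.55  ]]
K [ 0.4974 -0.1759  0.2424] [ 0.5064 -0.1757  0.2656] [337.7284 242.53  ] T [0.5426 0.1257 0.2444] [0.5403 0.1255 0.253 ]
len 0.30493035468073815
yaw -0.14873351309687585
O [ 0.5674 -0.0271  0.    ]
tab 0.005161930075102493 0.16842926164965538 0.265 0.03127422450581391
tab 0.007360181165380112 0.17003543338243843 0.2512005383378157 0.048639879188438324
[338.5797 187.4151] 68 [339.4148 210.8449] 52
disc 0.03960631336297858 0.03711152610184012 0.17081628009421562 [-0.157   0.3706] [ 0.3944 -0.0825]
[[ 0.9373 -0.3485 -0.0006]
 [-0.3485 -0.9373 -0.0019]
 [ 0.0001  0.002  -1.    ]]
```

Run:
```python
from meas import *
t=cv2.imread("pics/top0.png");g=cv2.cvtColor(t,cv2.COLOR_BGR2GRAY).astype(float)
def cross(seq,th=95): # first rising crossing
    for i in range(len(seq)-1):
        if seq[i]<th<=seq[i+1]: return i+(th-seq[i])/(seq[i+1]-seq[i])
L={}
L['top']=[(x,135+cross(g[135:180,x])) for x in range(290,412,3)]
L['bot']=[(x,300-cross(g[300:255:-1,x])) for x in range(275,405,3)]
L['left']=[(250+cross(g[y,250:300]),y) for y in list(range(220,260,2))]
L['right']=[(435-cross(g[y,435:380:-1]),y) for y in list(range(196,222,2))+list(range(242,276,2))]
F={}
for k,p in L.items():
    W=np.array([plane("top",q,.012)[:2] for q in p]);vx,vy,x,y=cv2.fitLine(W.astype('float32'),cv2.DIST_HUBER,0,.001,.001).ravel()
    a=np.arctan2(vy,vx); res=np.median(abs((W-[x,y])@[-vy,vx])); F[k]=(np.array([x,y]),np.array([vx,vy]))
    print(k,"yaw",(a+np.pi/4)%(np.pi/2)-np.pi/4,res)
def X(a,b):
    (p,u),(q,v)=F[a],F[b];s=np.linalg.solve(np.array([u,-v]).T,q-p);return p+s[0]*u
c=[X('top','left'),X('top','right'),X('bot','right'),X('bot','left')];c=np.array(c);print(c,c.mean(0),np.linalg.norm(c-np.roll(c,1,0),axis=1))
a=cv2.resize(t[195:250,265:430],None,fx=4.8,fy=4.8,interpolation=cv2.INTER_CUBIC)
b=cv2.resize(t[165:225,262:302],None,fx=10,fy=10,interpolation=cv2.INTER_CUBIC)[:320]
b=np.hstack([b,np.zeros((b.shape[0],a.shape[1]-b.shape[1],3),'uint8')]);cv2.imwrite("pics/c2.png",np.vstack([a,b]))
```

```text
top yaw -0.11466652 0.00029119334062636086
bot yaw -0.117565215 0.00039379240293857044
left yaw -0.11458838 0.00013771085055907763
right yaw -0.114695966 0.00031637159993683044
[[ 0.7651  0.1566]
 [ 0.7194 -0.24  ]
 [ 0.3822 -0.2012]
 [ 0.4291  0.1953]] [ 0.574  -0.0223] [0.3383 0.3993 0.3394 0.3992]
```

View pics/c2.png

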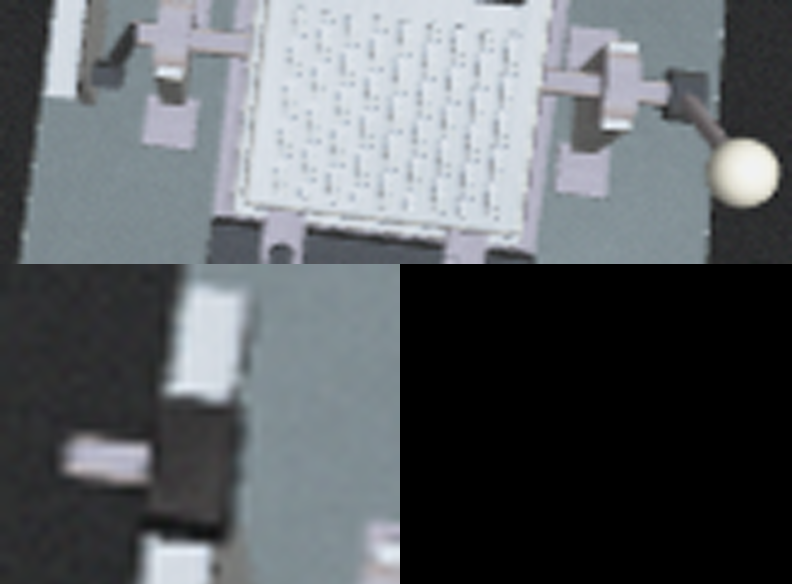

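Plate fit is clean: yaw is -0.115 and the origin is (0.574, -0.022). The pointer agrees with -0.32, and the free handle sags to about -0.40 from vertical.

```bash
cat > fx.py <<'E'
from meas import *
from scipy.optimize import minimize_scalar
YAW=-.1150;O=np.array([.574,-.0223,0]);ex=np.array([np.cos(YAW),np.sin(YAW),0]);ey=np.array([-ex[1],ex[0],0]);ez=np.array([0,0,1.])
def F2W(f): return O+f[0]*ex+f[1]*ey+f[2]*ez
def W2F(w): d=np.array(w)-O; return np.array([d@ex,d@ey,d[2]])
def tw(th,p): # tray point -> world
    c,s=np.cos(th),np.sin(th); return F2W([p[0]*c+p[2]*s,p[1],.1-p[0]*s+p[2]*c])
def untw(th,w):
    f=W2F(w);c,s=np.cos(th),np.sin(th);z=f[2]-.1;return np.array([f[0]*c-z*s,f[1],f[0]*s+z*c])
def grasp(o): return np.array(o["tool_pos"])+rot(o["orientation"]).apply([0,0,.006])
def phi(o): f=W2F(grasp(o)); return np.arctan2(f[0],f[2]-.1)
E
python3 - <<'E'
from fx import *
a=np.array([338.58,187.415]);b=np.array([339.415,210.845]);P=untw(-.32,tri(b,a));print("disc tray",P)
K=plane("top",(420.07,230.27),.238);f=W2F(K);print("K",K,f,np.arcsin(f[0]/.15),proj("side",K))
for p in((287.0,210.4),): f=W2F(plane("top",p,.2424));print("tip",f,np.arctan2(f[0],f[2]-.1))
for z in(.25,.26,.27):
  f=W2F(plane("top",(281.5,184.5),z));print("tab",f,np.arctan2(f[0],f[2]-.1))
f=W2F(tri((311.2,160.2),(281.5,184.5)));print(f,np.arctan2(f[0],f[2]-.1))
# tip & tab via plane y=.15/.17 in side view
for p,y in(((292.5,166.3),.15),((311.2,160.2),.15),((311.2,160.2),.17)):
  f=W2F(onplane("side",p,F2W([0,y,0]),ey));print("side",p,f,np.arctan2(f[0],f[2]-.1),np.hypot(f[0],f[2]-.1))
o=manip.get_obs();r=rot(o["orientation"])*R.from_rotvec([0,0,-.241]);print(r.as_matrix())
above=K+[0,0,.006+.13];d=np.array(above)-o["tool_pos"];print("from now, tool cm",r.inv().apply(d)*100, above)
E
```

```text
disc tray [0.0554 0.0302 0.0563]
K [ 0.4979 -0.177   0.238 ] [-0.0578 -0.1625  0.238 ] -0.39554561455906967 [338.1394 244.5707]
tip [-0.0478  0.1447  0.2424] -0.32355072269057794
tab [0.0093 0.1642 0.25  ] 0.06215250880015195
tab [0.0071 0.1632 0.26  ] 0.04450162802531338
tab [0.0049 0.1623 0.27  ] 0.028903886958738752
[0.0082 0.1644 0.2504] 0.05417097294896461
side (292.5, 166.3) [-0.0493  0.15    0.249 ] -0.31927207959295706 0.15694681032898364
side (311.2, 160.2) [0.0015 0.15   0.2583] 0.009452319269104588 0.15830480682162035
side (311.2, 160.2) [0.0091 0.17   0.2472] 0.06177046792884584 0.14751943492199815
[[ 0.9934 -0.1147 -0.0006]
 [-0.1147 -0.9934 -0.0019]
 [-0.0004  0.002  -1.    ]]
from now, tool cm [ 36.5979  72.5501 -12.6138] [ 0.4979 -0.177   0.374 ]
```

```bash
python3 -m pendant '[[[0,0,-0.12],[0,0,-4.2],0.4],[[0,0,-0.121],[0,0,-4.2],0.4],[[0,0,0],[0,0,-4.2],0.4],[[0,0,0],[2.6,5.2,0],0.4],[[0,0,0],[2.6,5.2,0],0.4]]' 8
python3 -m pendant '[[[0,0,0],[2.6,5.2,0],0.4],[[0,0,0],[2.6,5.2,0],0.4],[[0,0,0],[2.6,5.2,0],0.4],[[0,0,0],[2.6,5.2,0],0.4],[[0,0,0],[2.6,5.2,0],0.4]]'
python3 -m pendant '[[[0,0,0],[2.6,5.2,0],0.4],[[0,0,0],[2.6,5.2,0],0.4],[[0,0,0],[2.6,5.2,0],0.4],[[0,0,0],[2.6,5.2,0],0.4],[[0,0,0],[2.6,5.2,0],0.4]]'
python3 -m pendant '[[[0,0,0],[2.6,4.7,0],0.4],[[0,0,0],[2.6,4.7,0],0.4],[[0,0,0],[0,0,0],0.4]]'
python3 - <<'E'
from fx import *
o=manip.get_obs();r=rot(o["orientation"]);print(o["clock"],o["tool_pos"],o["q"],o["opening"],r.as_matrix(),W2F(grasp(o)))
K=np.array([.4979,-.177,.238]);print("to go",r.inv().apply(K-grasp(o))*100)
t=manip.read_camera("top");s=manip.read_camera("side");cv2.imwrite("pics/v2.png",np.vstack([t[120:340,200:500],s[120:340,200:500]])[:,:,::-1])
E
```

```text
clock: 0.72
tool_pos: [0.2575, 0.4755, 0.3731]
orientation: [0.0, 0.998, -0.057, -0.0]
wrist_force: [0.7, -0.3, 0.1]
opening: 0.0612
clock: 1.35
tool_pos: [0.3568, 0.2014, 0.3734]
orientation: [-0.0, 0.998, -0.057, -0.0]
wrist_force: [1.6, 0.4, -0.2]
opening: 0.0607
clock: 1.98
tool_pos: [0.4562, -0.0717, 0.3734]
orientation: [-0.0, 0.998, -0.057, -0.0]
wrist_force: [1.0, 1.2, -0.2]
opening: 0.061
clock: 2.35
tool_pos: [0.4975, -0.1718, 0.3717]
orientation: [0.0, 0.998, -0.06, -0.002]
wrist_force: [-0.0, 0.6, -0.5]
opening: 0.0608
2.35 [ 0.4975 -0.1718  0.3717] [-0.0242  0.1525 -0.0041 -0.0001 -1.4176  1.475 ] 0.06081440294658327 [[ 0.9928 -0.1197 -0.0034]
 [-0.1197 -0.9928  0.0002]
 [-0.0034  0.0003 -1.    ]] [-0.0589 -0.1573  0.3657]
to go [ 0.1495  0.5028 12.768 ]
```

View pics/v2.png

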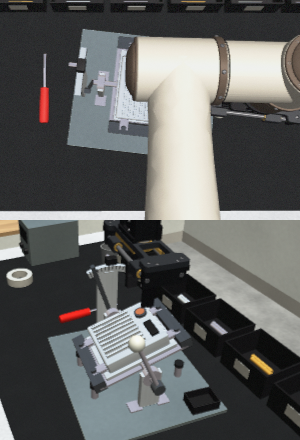

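Top: the arm hides the housing, but the pointer and dial stay visible. Side: everything is still visible and the gripper sits above the knob. Now I descend and grip.

```bash
python3 -m pendant '[[[0,0,0],[0.15,0.5,3],0.4],[[0,0,0],[0,0,4],0.4],[[0,0,0],[0,0,4],0.4],[[0,0,0],[0,0,1.75],0.4],[[0,0,0],[0,0,0],0.4]]' 8
python3 - <<'E'
from fx import *
o=manip.get_obs();r=rot(o["orientation"]);print(o["clock"],o["tool_pos"],r.as_matrix(),W2F(grasp(o)),o["wrist_force"])
K=np.array([.4979,-.177,.238]);print("to go",r.inv().apply(K-grasp(o))*100)
t=manip.read_camera("top");s=manip.read_camera("side");cv2.imwrite("pics/t3.png",t[:,:,::-1]);cv2.imwrite("pics/s3.png",s[:,:,::-1])
cv2.imwrite("pics/v3.png",np.vstack([cv2.resize(t[160:235,250:400],None,fx=4,fy=4),cv2.resize(s[145:285,260:400],(600,300*2))[:300]])[:,:,::-1])
E
```

```text
clock: 3.08
tool_pos: [0.497, -0.1729, 0.2451]
orientation: [-0.0, 0.998, -0.056, -0.001]
wrist_force: [-0.5, 0.7, -0.1]
opening: 0.061
3.075 [ 0.497  -0.1729  0.2451] [[ 0.9936 -0.1126 -0.0029]
 [-0.1126 -0.9936  0.0004]
 [-0.0029 -0.0001 -1.    ]] [-0.0593 -0.1585  0.2391] [-0.4569  0.7424 -0.1309]
to go [0.1399 0.3936 0.114 ]
```

View pics/v3.png

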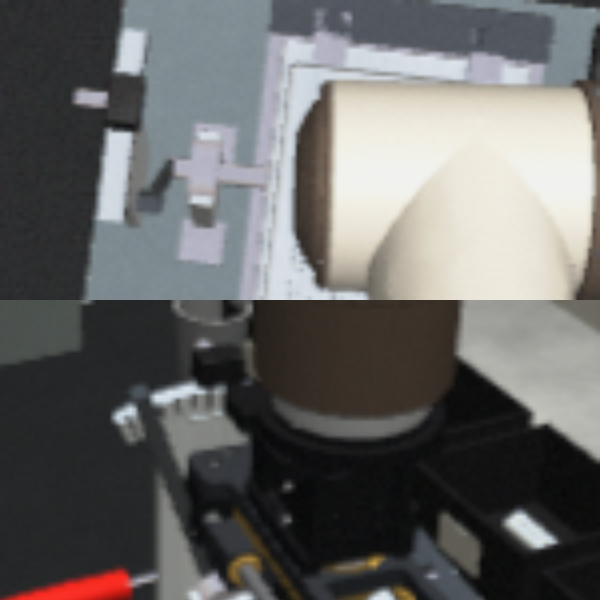

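Top crop: pointer tip at full-image (287.5,210), tab at (281.5,185). Both stay clear of the arm, so I'll track the tip there. Now I close on the knob.

```bash
python3 -m pendant '[[[0,0,0],[0.1,0.3,0.1],0.4],[[0,0,0],[0,0,0],-1],[[0,0,0],[0,0,0],-1],[[0,0,0],[0,0,0],-1],[[0,0,0],[0,0,0],-1]]' 10
cat > tip.py <<'E'
from fx import *
REF=cv2.cvtColor(cv2.imread("pics/top0.png"),cv2.COLOR_BGR2GRAY).astype(float)
def tip(im,dbg=False):
    g=cv2.cvtColor(im,cv2.COLOR_RGB2GRAY).astype(float)
    # dark steel pixels right of dial; empty plate level ~140
    x0,x1,y0,y1=281,297,160,222
    # static background: plate level where reference shows pointer, reference elsewhere
    B=REF[y0:y1,x0:x1].copy(); B[41:53,:][B[41:53,:]<125]=142
    d=np.clip(B-g[y0:y1,x0:x1]-15,0,None); m=(d>10).astype('uint8')
    k,l,st,c=cv2.connectedComponentsWithStats(m,connectivity=8)
    if k<2: return None
    i=1+np.argmax(st[1:,4]); d=d*(l==i)
    col=d.sum(0); xs=np.nonzero((d>10).sum(0)>=2)[0]; a=xs[0]
    w=d[:,a:a+5]; Y,X=np.mgrid[y0:y1,x0+a:x0+a+5]; p=np.array([(w*X).sum(),(w*Y).sum()])/w.sum()
    th=0
    for _ in range(6):
        f=W2F(plane("top",p,.1+.15*np.cos(th))); th=np.arcsin(np.clip(f[0]/.15,-.9,.9))
    if dbg: print((d).astype(int))
    return p,th,st[i]
E
python3 - <<'E'
from tip import *
o=manip.get_obs();print(o["opening"],W2F(grasp(o)),phi(o),o["wrist_force"])
im=manip.read_camera("top");cv2.imwrite("pics/t4.png",im[:,:,::-1])
print(tip(im)); g=cv2.cvtColor(im,cv2.COLOR_RGB2GRAY);print(g[170:216,279:298])
E
```

```text
clock: 3.8
tool_pos: [0.499, -0.1749, 0.245]
orientation: [-0.003, 0.998, -0.058, 0.001]
wrist_force: [0.0, 10.9, 1.5]
opening: 0.0328
0.03283736071917251 [-0.057  -0.1602  0.239 ] -0.38935979035841023 [ 0.0465 10.8651  1.4619]
(array([284.5466, 209.5743]), np.float64(-0.3153960809167971), array([ 0, 41, 13, 12, 78], dtype=int32))
[[118 198 218 216 217 215 203 154 119 134 137 138 138 138 137 137 136 138
  138]
 [111 194 216 217 218 215 199 138 122 140 138 138 140 138 138 137 134 137
  139]
 [130 209 217 217 216 217 198 116 123 140 139 137 137 137 141 137 137 138
  139]
 [130 209 217 217 216 216 196 114 139 138 138 139 136 139 139 140 138 137
  138]
 [142 217 217 217 215 216 193 102 139 139 139 140 140 140 139 140 139 139
  137]
 [168 216 219 217 216 211 169 103 142 140 139 140 139 139 139 135 139 136
  136]
 [168 217 217 217 216 211 176 136 141 137 138 138 139 138 135 135 137 138
  137]
 [207 215 215 216 216 197 129 135 141 141 137 140 137 137 137 140 137 139
  139]
 [ 90  84  97 138 169 148  96 137 141 138 136 138 135 137 137 135 136 137
  138]
 [ 53  46  57  53  58  59  68 106 137 
[... 2259 characters left out ...]
  91  83  62  52  61  97 134 135 136 135 146
  164]
 [216 200 140 103 114  94  61  57  57  63  56  79 121 134 135 133 135 141
  156]
 [216 200 143 119 117  97  86  86  85  80  75  88 118 135 135 136 137 132
  164]
 [217 200 132 112 113  96  85  87  88  85  85  85 122 133 137 139 138 141
  176]
 [216 202 122 101 113  90  85  87  89  86  80  96 135 136 142 137 136 130
  104]
 [217 194  77  95 105  93  86  90  88  87  89 103 137 136 138 139 134 135
  121]
 [215 193  64  92 108 118 116 115 113 108 109 130 136 136 134 134 136 134
  123]
 [215 194  93  87 100 117 127 133 134 134 133 137 135 133 133 134 140 149
  139]
 [175 157 106  89  95 115 130 137 134 136 135 136 133 134 136 133 154 184
  169]]
```

Knob gripped (opening 32.8 mm) with a sideways force of about 11 N, which I'll relieve. Next is a measure, estimate and plan script. It only reports; I type the rows.

```bash
cat > tip.py <<'E'
from fx import *
def ang(row,col,off):
    th=0
    for _ in range(8):
        f=W2F(plane("top",(col,row),.1+.15*np.cos(th+off))); th=np.arcsin(np.clip(f[0]/.15,-.9,.9))-off
    return th
def tip(im):
    g=cv2.cvtColor(im,cv2.COLOR_RGB2GRAY).astype(float)
    rows=np.arange(160,220); c=287.3+(210-rows)*.085
    v=np.array([np.mean(np.interp(np.arange(ci-1.5,ci+1.6,.5),np.arange(640),g[r])) for r,ci in zip(rows,c)])
    L=110; dk=np.nonzero(v<L)[0]
    if len(dk)==0: return None
    # largest run of dark rows
    runs=np.split(dk,np.nonzero(np.diff(dk)>1)[0]+1); a=max(runs,key=len); i,j=a[0],a[-1]
    rt=rows[i]-(L-v[i])/(v[i-1]-v[i]); rb=rows[j]+(L-v[j])/(v[j+1]-v[j])
    tt=ang(rt,c[i],.033); tb=ang(rb,c[j],-.033)
    return (tt if tt>-.10 else tb),tt,tb,rt,rb
E
cat > ctl.py <<'E'
# usage: ctl.py target_theta target_omega nseg [rows per call]
import sys,json,os
from tip import *
from scipy.optimize import least_squares
J,CC,D=.044,.02,.012
LOG="log.json"; log=json.load(open(LOG)) if os.path.exists(LOG) else {"phi":[],"th":[]}
def sim(th,w,tk,pk,par,tout,dt=.005):
    G,k,b=par; n=max(1,int(np.ceil((tout[-1]-tk[0])/dt))); t=tk[0]+dt*np.arange(n+1); p=np.interp(t,tk,pk); dp=np.gradient(p,dt) if n>1 else p*0
    T=np.empty(n+1);W=np.empty(n+1);T[0],W[0]=th,w
    for i in range(n):
        a=(G*np.sin(th)+k*(p[i]+b-th)+CC*(dp[i]-w)-D*w)/J; w+=a*dt; th+=w*dt
        if th<-.32: th,w=-.32,max(w,0)
        if th>.32: th,w=.32,min(w,0)
        T[i+1],W[i+1]=th,w
    return np.interp(tout,t,T),np.interp(tout,t,W)
if __name__=="__main__":
    tgt,wt,ns=float(sys.argv[1]),float(sys.argv[2]),int(sys.argv[3]); nr=int(sys.argv[4]) if len(sys.argv)>4 else 4
    o=manip.get_obs(); log["phi"].append([o["clock"],phi(o)])
    im=manip.read_camera("top"); r=tip(im); cv2.imwrite("pics/last.png",im[:,:,::-1])
    if r: log["th"].append([o["clock"],float(r[0])])
    o=manip.get_obs(); log["phi"].append([o["clock"],phi(o)]); json.dump(log,open(LOG,"w"))
    now=o["clock"]; P=np.array(log["phi"]);M=np.array(log["th"]); M=M[M[:,0]>now-3.2]; t0=M[0,0]
    tk=np.r_[t0,P[P[:,0]>t0,0]]; pk=np.interp(tk,P[:,0],P[:,1])
    G0,k0=.308,.24
    def res(x):
        T,_=sim(x[0],x[1],tk,pk,x[2:],M[:,0]); return np.r_[(T-M[:,1])/.006,x[1]/1.,(x[2]-G0)/.025,(x[3]-k0)/.018,x[4]/.015]
    s=least_squares(res,[M[0,1],0.,G0,k0,0.],diff_step=1e-4); par=s.x[2:]
    T,W=sim(s.x[0],s.x[1],tk,pk,par,np.r_[M[:,0],now]); th,w=T[-1],W[-1]; fit=np.sqrt(np.mean((T[:-1]-M[:,1])**2))
    seg=.125*nr; ph=P[-1,1]
    nodes=lambda d:(np.r_[0,np.ravel([[i*(seg+.05)+seg,(i+1)*(seg+.05)] for i in range(ns)])],np.r_[ph,np.repeat(ph+np.cumsum(d),2)])
    pe=tgt-par[0]/par[1]*np.sin(tgt)-par[2]
    to=(seg+.05)*np.arange(1,ns+1)
    def cost(d):
        tn,pn=nodes(d); A,B=sim(th,w,tn,pn,par,to,.01); h=np.zeros(ns)
        return np.r_[(A[-1]-tgt)/.01,(A[-2]-tgt)/.04,(B[-1]-wt)/.02,(pn[-1]-pe)/.06,d/.15,np.clip(abs(B)-.3,0,None)/.05,np.clip(abs(d)-.3,0,None)/.02]
    q=least_squares(cost,np.full(ns,(pe-ph)/ns),diff_step=1e-3,x_scale=.1)
    tn,pn=nodes(q.x);A,B=sim(th,w,tn,pn,par,to)
    f=W2F(grasp(o)); p1=ph+q.x[0]; rad=.15
    dx=(.15*np.sin(p1)-f[0])*100;dz=-(.1+.15*np.cos(p1)-f[2])*100
    print("t %.2f raw"%now,np.round(r,3) if r else None,"est th %.3f w %.3f phi %.3f"%(th,w,ph),"par",par,"rms %.4f"%fit,"pe %.3f"%pe)
    print("plan phi",pn[1::2],"th",A,"w",B); print("ROWx%d: dx %.3f dz %.3f cm (total %.2f %.2f)"%(nr,dx/nr,dz/nr,dx,dz),"grasp",f,"F",o["wrist_force"],"open %.4f"%o["opening"])
E
python3 -m pendant '[[[0,0,0],[0,-0.2,0],-1],[[0,0,0],[0,0,0],-1]]' 10
python3 ctl.py 0.045 0 7
```

```text
clock: 4.1
tool_pos: [0.4989, -0.1747, 0.245]
orientation: [-0.001, 0.998, -0.057, 0.0]
wrist_force: [0.6, 4.9, 0.7]
opening: 0.0333
t 4.15 raw [ -0.329  -0.258  -0.329 203.992 212.902] est th -0.320 w 0.000 phi -0.390 par [0.308 0.24  0.   ] rms 0.0000 pe -0.013
plan phi [-0.3371 -0.2845 -0.2318 -0.1792 -0.1265 -0.0738 -0.0212] th [-0.32 -0.32 -0.32 -0.32 -0.32 -0.32 -0.32] w [0. 0. 0. 0. 0. 0. 0.]
ROWx4: dx 0.187 dz -0.064 cm (total 0.75 -0.25) grasp [-0.0571 -0.16    0.239 ] F [0.0408 5.6859 1.878 ] open 0.0329
```

```bash
python3 -m pendant '[[[0,0,0],[0.63,-0.2,-0.24],-1],[[0,0,0],[0.64,0,-0.22],-1],[[0,0,0],[0.72,0,-0.2],-1],[[0,0,0],[0.73,0,-0.17],-1]]'
python3 ctl.py 0.045 0 7 | grep -v plan
python3 -m pendant '[[[0,0,0],[0.74,0,-0.13],-1],[[0,0,0],[0.74,0,-0.09],-1],[[0,0,0],[0.75,0,-0.05],-1],[[0,0,0],[0.75,0,-0.02],-1]]'
python3 ctl.py 0.045 0 7
```

```text
clock: 4.65
tool_pos: [0.5265, -0.1775, 0.2538]
orientation: [0.001, 0.998, -0.058, -0.0]
wrist_force: [-1.3, -5.2, 0.5]
opening: 0.0334
t 4.70 raw [ -0.329  -0.256  -0.329 203.902 212.87 ] est th -0.320 w 0.000 phi -0.189 par [0.308 0.24  0.   ] rms 0.0061 pe -0.013
ROWx4: dx 0.094 dz -0.001 cm (total 0.38 -0.00) grasp [-0.0284 -0.1597  0.2479] F [-0.7979 -5.4072  1.5142] open 0.0331
clock: 5.2
tool_pos: [0.5562, -0.181, 0.2568]
orientation: [0.001, 0.998, -0.058, 0.0]
wrist_force: [-2.0, -5.4, 0.2]
opening: 0.0335
t 5.25 raw [ -0.329  -0.255  -0.329 203.842 212.923] est th -0.320 w 0.000 phi 0.010 par [0.308 0.24  0.   ] rms 0.0074 pe -0.013
plan phi [ 0.0069  0.0037  0.0005 -0.0027 -0.0059 -0.009  -0.0122] th [-0.32 -0.32 -0.32 -0.32 -0.32 -0.32 -0.32] w [0. 0. 0. 0. 0. 0. 0.]
ROWx4: dx -0.012 dz 0.020 cm (total -0.05 0.08) grasp [ 0.0015 -0.1597  0.2508] F [ 0.7438 -5.4469  1.9196] open 0.0329
```

```bash
python3 - <<'E'
s=open('ctl.py').read()
a="    q=least_squares(cost,np.full(ns,(pe-ph)/ns),diff_step=1e-3,x_scale=.1)\n"
assert a in s
b="""    g0=[np.full(ns,(pe-ph)/ns)]
    for pk_ in (.15,.22,.3):
        for m in (1,2):
            L=np.r_[np.full(m,pk_),np.linspace(pk_,-.12,ns-m)]; g0.append(np.diff(np.r_[ph,L]))
    q=min((least_squares(cost,g,diff_step=3e-3,x_scale=.1,max_nfev=25) for g in g0),key=lambda z:z.cost)
"""
open('ctl.py','w').write(s.replace(a,b))
E
python3 -m pendant '[[[0,0,0],[0,0.1,0],-1]]'; time python3 ctl.py 0.045 0 6
```

```text
clock: 5.38
tool_pos: [0.5563, -0.1812, 0.2567]
orientation: [0.0, 0.998, -0.057, 0.001]
wrist_force: [-1.6, -1.9, 4.5]
opening: 0.033
t 5.42 raw [ -0.329  -0.258  -0.329 204.011 212.902] est th -0.320 w 0.000 phi 0.003 par [0.308 0.24  0.   ] rms 0.0079 pe -0.013
plan phi [ 0.116   0.1397  0.0919  0.0147 -0.0443 -0.0213] th [-0.316  -0.2634 -0.1521 -0.0346  0.0336  0.0441] w [ 0.0375  0.1621  0.2282  0.1808  0.0567 -0.0012]
ROWx4: dx 0.423 dz 0.044 cm (total 1.69 0.18) grasp [ 0.0005 -0.1598  0.2507] F [-2.1118 -2.6058  2.7009] open 0.0334
real	0m1.774s
user	0m1.863s
sys	0m0.088s
```

```bash
python3 -m pendant '[[[0,0,0],[0.42,0,0.03],-1],[[0,0,0],[0.42,0,0.04],-1],[[0,0,0],[0.42,0,0.05],-1],[[0,0,0],[0.42,0,0.05],-1]]'; python3 ctl.py 0.045 0 6
```

```text
clock: 5.92
tool_pos: [0.5733, -0.1831, 0.2556]
orientation: [0.0, 0.998, -0.057, 0.001]
wrist_force: [-1.3, -2.7, 5.1]
opening: 0.033
t 5.97 raw [ -0.33   -0.255  -0.33  203.796 212.932] est th -0.319 w 0.013 phi 0.122 par [ 0.3171  0.2338 -0.0024] rms 0.0083 pe -0.014
plan phi [ 0.1531  0.1271  0.0716  0.008  -0.0365 -0.0201] th [-0.2906 -0.2114 -0.107  -0.0146  0.0349  0.0412] w [ 0.1028  0.1788  0.1905  0.135   0.0394 -0.0043]
ROWx4: dx 0.115 dz 0.030 cm (total 0.46 0.12) grasp [ 0.0183 -0.1598  0.2495] F [-0.7708 -2.8589  4.9042] open 0.0331
```

```bash
sed -i 's/tb=ang(rb,c\[j\],-.033)/tb=ang(rb,c[j],-.033)+.009/' tip.py; python3 -c "
import json;l=json.load(open('log.json'));l['th']=[[t,x+.009] for t,x in l['th']];json.dump(l,open('log.json','w'))"
python3 -m pendant '[[[0,0,0],[0.12,0,0],-1],[[0,0,0],[0.12,0,0],-1],[[0,0,0],[0.12,0,0.01],-1],[[0,0,0],[0.12,0,0.01],-1]]'; python3 ctl.py 0.045 0 6
```

```text
clock: 6.48
tool_pos: [0.5777, -0.1836, 0.255]
orientation: [0.0, 0.998, -0.057, 0.001]
wrist_force: [-1.0, -2.2, 5.3]
opening: 0.033
t 6.53 raw [ -0.317  -0.256  -0.317 203.858 212.694] est th -0.315 w 0.030 phi 0.149 par [ 0.3234  0.2287 -0.004 ] rms 0.0005 pe -0.015
plan phi [ 0.1655  0.1319  0.0736  0.0098 -0.0353 -0.0212] th [-0.2775 -0.1968 -0.0974 -0.0114  0.0345  0.0397] w [ 0.1132  0.1742  0.1785  0.1252  0.0361 -0.0062]
ROWx4: dx 0.060 dz 0.025 cm (total 0.24 0.10) grasp [ 0.0223 -0.1598  0.249 ] F [-1.2326 -3.3938  5.0677] open 0.0329
```

```bash
python3 -m pendant '[[[0,0,0],[0.06,0,0],-1],[[0,0,0],[0.06,0,0],-1],[[0,0,0],[0.06,0,0.01],-1],[[0,0,0],[0.06,0,0.01],-1]]'; python3 ctl.py 0.045 0 6
```

```text
clock: 7.02
tool_pos: [0.5799, -0.1838, 0.2546]
orientation: [0.0, 0.998, -0.057, 0.001]
wrist_force: [-0.6, -3.5, 4.7]
opening: 0.0331
t 7.08 raw [ -0.285  -0.236  -0.285 202.558 210.667] est th -0.280 w 0.106 phi 0.163 par [ 0.3235  0.2286 -0.0041] rms 0.0004 pe -0.015
plan phi [ 0.1242  0.0812  0.0374 -0.0024 -0.0279 -0.0184] th [-0.208  -0.1248 -0.0478  0.0097  0.0377  0.0397] w [ 0.148   0.15    0.1259  0.0793  0.0205 -0.0062]
ROWx4: dx -0.147 dz -0.007 cm (total -0.59 -0.03) grasp [ 0.0245 -0.1598  0.2486] F [-0.6064 -4.0001  5.0057] open 0.0330
```

Model matches closely. Continuing.

```bash
python3 -m pendant '[[[0,0,0],[-0.15,0,-0.03],-1],[[0,0,0],[-0.15,0,-0.03],-1],[[0,0,0],[-0.15,0,-0.02],-1],[[0,0,0],[-0.15,0,-0.02],-1]]'; python3 ctl.py 0.045 0 6
```

```text
clock: 7.58
tool_pos: [0.5736, -0.1831, 0.2554]
orientation: [0.0, 0.998, -0.057, 0.0]
wrist_force: [-0.7, -3.1, 4.6]
opening: 0.033
t 7.62 raw [ -0.219  -0.197  -0.219 199.999 206.391] est th -0.212 w 0.136 phi 0.119 par [ 0.323   0.2281 -0.0043] rms 0.0005 pe -0.014
plan phi [ 0.0816  0.0483  0.0183 -0.0073 -0.0231 -0.0168] th [-0.1383 -0.0712 -0.016   0.0231  0.0422  0.0451] w [0.1301 0.1124 0.0872 0.0532 0.0152 0.    ]
ROWx4: dx -0.142 dz -0.001 cm (total -0.57 -0.00) grasp [ 0.0179 -0.1598  0.2495] F [-0.6497 -3.7273  4.1813] open 0.0330
```

```bash
python3 -m pendant '[[[0,0,0],[-0.14,0,-0.02],-1],[[0,0,0],[-0.14,0,-0.02],-1],[[0,0,0],[-0.14,0,-0.02],-1],[[0,0,0],[-0.14,0,-0.02],-1]]'; python3 ctl.py 0.045 0 6
```

```text
clock: 8.12
tool_pos: [0.5678, -0.1824, 0.2559]
orientation: [0.0, 0.998, -0.057, -0.0]
wrist_force: [-0.2, -4.0, 4.0]
opening: 0.033
t 8.18 raw [ -0.164  -0.149  -0.164 196.853 202.759] est th -0.155 w 0.102 phi 0.080 par [ 0.3179  0.2279 -0.0119] rms 0.0027 pe -0.006
plan phi [ 0.0683  0.0481  0.0243  0.0012 -0.0139 -0.0081] th [-0.1036 -0.0545 -0.0094  0.0253  0.0434  0.047 ] w [0.0912 0.0874 0.0748 0.049  0.0154 0.0021]
ROWx4: dx -0.045 dz 0.008 cm (total -0.18 0.03) grasp [ 0.012  -0.1598  0.25  ] F [-0.5633 -4.9295  4.6657] open 0.0330
```

```bash
python3 -m pendant '[[[0,0,0],[-0.05,0,0],-1],[[0,0,0],[-0.05,0,0],-1],[[0,0,0],[-0.05,0,0],-1],[[0,0,0],[-0.05,0,0],-1]]'; python3 ctl.py 0.045 0 6
```

```text
clock: 8.68
tool_pos: [0.566, -0.1822, 0.2561]
orientation: [0.0, 0.998, -0.057, 0.0]
wrist_force: [-0.5, -5.1, 5.5]
opening: 0.0332
t 8.72 raw [ -0.085  -0.085  -0.129 192.68  200.459] est th -0.081 w 0.137 phi 0.069 par [0.3259 0.2252 0.0031] rms 0.0043 pe -0.023
plan phi [ 0.0509  0.0354  0.0213  0.0072 -0.0069 -0.021 ] th [0.0072 0.1387 0.32   0.32   0.32   0.32  ] w [0.1898 0.3003 0.     0.     0.     0.    ]
ROWx4: dx -0.067 dz 0.006 cm (total -0.27 0.02) grasp [ 0.0103 -0.1597  0.25  ] F [-0.8882 -4.4041  4.9407] open 0.0335
```

```bash
sed -i 's/def sim(th,w,tk,pk,par,tout,dt=.005):/def sim(th,w,tk,pk,par,tout,dt=.005,cl=1):/; s/if th<-.32:/if cl and th<-.32:/; s/if th>.32:/if cl and th>.32:/; s/par,to,.01)/par,to,.01,th<-.31)/; s/g0=\[np.full(ns,(pe-ph)\/ns)\]/g0=[np.full(ns,(pe-ph)\/ns),np.diff(np.r_[ph,np.full(ns,pe-w*.4)])]/' ctl.py; sed -i 's/for pk_ in (.15,.22,.3):/for pk_ in ((.15,.22,.3) if th<-.31 else ()):/' ctl.py; python3 ctl.py 0.045 0 6 3
```

```text
t 8.78 raw [ -0.081  -0.081  -0.127 192.474 200.331] est th -0.074 w 0.140 phi 0.069 par [0.3258 0.2252 0.003 ] rms 0.0040 pe -0.023
plan phi [ 0.0087 -0.0197 -0.0296 -0.0292 -0.0247 -0.0225] th [-0.0185  0.0192  0.0382  0.0447  0.0455  0.0453] w [ 0.112   0.0646  0.027   0.0059 -0.0003  0.0003]
ROWx3: dx -0.301 dz 0.003 cm (total -0.90 0.01) grasp [ 0.0103 -0.1598  0.2501] F [ 0.3093 -4.101   5.0821] open 0.0330
```

```bash
python3 -m pendant '[[[0,0,0],[-0.3,0,-0.02],-1],[[0,0,0],[-0.3,0,-0.02],-1],[[0,0,0],[-0.3,0,-0.01],-1]]'; python3 ctl.py 0.045 0 6 3
```

```text
clock: 9.15
tool_pos: [0.5566, -0.1811, 0.2562]
orientation: [-0.0, 0.998, -0.057, -0.0]
wrist_force: [-0.1, -4.3, 3.8]
opening: 0.0333
t 9.20 raw [ -0.036  -0.036  -0.103 189.583 198.774] est th -0.030 w 0.083 phi 0.004 par [ 0.3229  0.2267 -0.0033] rms 0.0046 pe -0.016
plan phi [ 0.0043 -0.0002 -0.0073 -0.0148 -0.0196 -0.0172] th [-0.0028  0.0156  0.0298  0.0401  0.0456  0.0474] w [0.0506 0.038  0.0293 0.0188 0.0071 0.0028]
ROWx3: dx 0.003 dz 0.008 cm (total 0.01 0.02) grasp [ 0.0005 -0.1597  0.2502] F [-0.689  -4.963   3.5258] open 0.0330
```

```bash
python3 -m pendant '[[[0,0,0],[0,0,0],-1],[[0,0,0],[0,0,0],-1],[[0,0,0],[0,0,0],-1]]'; python3 ctl.py 0.045 0 6 3
```

```text
clock: 9.57
tool_pos: [0.5569, -0.1811, 0.2563]
orientation: [0.0, 0.998, -0.057, -0.0]
wrist_force: [-0.5, -5.4, 2.9]
opening: 0.033
t 9.62 raw [ -0.022  -0.022  -0.089 188.656 197.889] est th -0.018 w 0.023 phi 0.009 par [ 0.3204  0.23   -0.0105] rms 0.0049 pe -0.007
plan phi [ 0.023   0.0211  0.0103 -0.0035 -0.0136 -0.0098] th [-0.0095  0.0034  0.02    0.0352  0.0438  0.0457] w [0.0244 0.0366 0.0399 0.0295 0.0101 0.0009]
ROWx3: dx 0.072 dz 0.009 cm (total 0.22 0.03) grasp [ 0.0013 -0.1597  0.2502] F [-0.2143 -5.2935  3.1684] open 0.0333
```

```bash
python3 -m pendant '[[[0,0,0],[0.07,-0.03,0],-1],[[0,0,0],[0.07,-0.03,0],-1],[[0,0,0],[0.07,-0.03,0],-1]]'; python3 ctl.py 0.045 0 6 3;  python3 -c "
import cv2;cv2.imwrite('pics/v5.png',cv2.resize(cv2.imread('pics/last.png')[165:225,262:302],None,fx=9,fy=9,interpolation=cv2.INTER_CUBIC))"
```

```text
clock: 10.0
tool_pos: [0.5589, -0.1812, 0.2563]
orientation: [0.001, 0.998, -0.057, -0.001]
wrist_force: [-0.2, -7.7, 2.8]
opening: 0.0334
t 10.05 raw [ -0.027  -0.027  -0.099 188.953 198.543] est th -0.025 w -0.011 phi 0.022 par [ 0.3155  0.236  -0.018 ] rms 0.0045 pe 0.003
plan phi [ 0.0432  0.0413  0.0266  0.0074 -0.0064 -0.0008] th [-0.0256 -0.0127  0.0091  0.0304  0.0425  0.0446] w [ 0.0151  0.0446  0.055   0.0417  0.0136 -0.0003]
ROWx3: dx 0.105 dz 0.013 cm (total 0.31 0.04) grasp [ 0.0033 -0.1596  0.2502] F [-0.4875 -7.6729  3.5139] open 0.0333
```

View pics/v5.png

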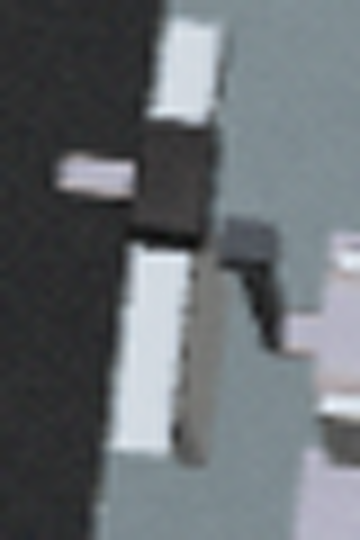

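Crop: tip box centre at full-image row ≈191.7, tab middle ≈185 (≈186 after the yaw slope). The pointer needs about 0.08 rad more, which puts the index at about 0.05.

```bash
python3 -m pendant '[[[0,0,0],[0.11,0.05,0],-1],[[0,0,0],[0.11,0.05,0],-1],[[0,0,0],[0.11,0.05,0],-1]]'; python3 ctl.py 0.05 0 6 3
```

```text
clock: 10.42
tool_pos: [0.5624, -0.1818, 0.2562]
orientation: [-0.0, 0.998, -0.057, -0.0]
wrist_force: [-0.1, -2.3, 2.8]
opening: 0.033
t 10.47 raw [ -0.034  -0.034  -0.103 189.45  198.747] est th -0.034 w -0.000 phi 0.046 par [ 0.3061  0.2432 -0.0236] rms 0.0030 pe 0.011
plan phi [0.0492 0.0411 0.0268 0.0116 0.002  0.008 ] th [-0.0269 -0.0076  0.0164  0.0369  0.0475  0.0491] w [ 0.0336  0.0546  0.0557  0.038   0.0112 -0.0008]
ROWx3: dx 0.016 dz 0.012 cm (total 0.05 0.04) grasp [ 0.0069 -0.1598  0.2502] F [-0.2975 -2.7056  3.5258] open 0.0330
```

```bash
python3 -m pendant '[[[0,0,0],[0.02,0,0],-1],[[0,0,0],[0.02,0,0],-1],[[0,0,0],[0.02,0,0],-1]]'; python3 ctl.py 0.05 0 6 3
```

```text
clock: 10.85
tool_pos: [0.5628, -0.1819, 0.2562]
orientation: [-0.0, 0.998, -0.057, -0.0]
wrist_force: [-0.3, -1.1, 1.9]
opening: 0.0332
t 10.90 raw [ -0.025  -0.025  -0.1   188.851 198.599] est th -0.024 w 0.037 phi 0.048 par [ 0.321   0.2315 -0.0189] rms 0.0012 pe -0.000
plan phi [ 0.032   0.0187  0.0078 -0.0006 -0.0049 -0.0017] th [-0.005   0.0151  0.032   0.0434  0.0486  0.0492] w [ 0.0481  0.0447  0.034   0.0195  0.005  -0.0009]
ROWx3: dx -0.081 dz 0.008 cm (total -0.24 0.02) grasp [ 0.0072 -0.1598  0.2502] F [-0.0087 -0.4407  2.0441] open 0.0330
```

```bash
python3 -m pendant '[[[0,0,0],[-0.07,0,0],-1],[[0,0,0],[-0.07,0,0],-1],[[0,0,0],[-0.07,0,0],-1]]'; python3 ctl.py 0.05 0 6 3
```

```text
clock: 11.28
tool_pos: [0.5607, -0.1817, 0.2562]
orientation: [-0.0, 0.998, -0.057, -0.0]
wrist_force: [1.0, -0.1, 1.6]
opening: 0.0328
t 11.32 raw [ -0.005  -0.005  -0.089 187.601 197.864] est th -0.002 w 0.055 phi 0.033 par [ 0.3143  0.2369 -0.0198] rms 0.0011 pe 0.004
plan phi [0.0156 0.0063 0.0022 0.0014 0.0023 0.0035] th [0.0196 0.0355 0.0448 0.0489 0.05   0.0501] w [0.0455 0.0292 0.0148 0.0053 0.0008 0.0001]
ROWx3: dx -0.088 dz 0.008 cm (total -0.26 0.03) grasp [ 0.005  -0.1599  0.2502] F [0.1331 0.7277 1.3467] open 0.0331
```

```bash
python3 -m pendant '[[[0,0,0],[-0.09,0,0],-1],[[0,0,0],[-0.09,0,0],-1],[[0,0,0],[-0.08,0,0],-1]]'; python3 ctl.py 0.05 0 6 4
```

```text
clock: 11.7
tool_pos: [0.5581, -0.1815, 0.2562]
orientation: [-0.0, 0.998, -0.057, -0.0]
wrist_force: [0.3, 1.8, 1.4]
opening: 0.0333
t 11.75 raw [  0.016   0.016  -0.074 186.277 196.91 ] est th 0.018 w 0.045 phi 0.016 par [ 0.3135  0.2368 -0.0201] rms 0.0010 pe 0.004
plan phi [0.0062 0.0023 0.0018 0.0028 0.0041 0.0041] th [0.0377 0.0476 0.051  0.0512 0.0509 0.0512] w [ 0.0258  0.011   0.0023 -0.0008 -0.      0.0012]
ROWx4: dx -0.037 dz 0.007 cm (total -0.15 0.03) grasp [ 0.0024 -0.16    0.2503] F [0.1193 1.0668 1.1914] open 0.0333
```

```bash
python3 -m pendant '[[[0,0,0],[-0.04,0,0],-1],[[0,0,0],[-0.04,0,0],-1],[[0,0,0],[-0.04,0,0],-1],[[0,0,0],[-0.04,0,0],-1]]'; python3 ctl.py 0.05 0 6 4
```

```text
clock: 12.25
tool_pos: [0.5566, -0.1813, 0.2563]
orientation: [-0.0, 0.998, -0.057, -0.0]
wrist_force: [-0.2, 4.3, 0.1]
opening: 0.0333
t 12.30 raw [  0.043   0.043  -0.052 184.535 195.455] est th 0.045 w 0.039 phi 0.006 par [ 0.3176  0.2339 -0.0186] rms 0.0013 pe 0.001
plan phi [-0.0077 -0.0104 -0.0074 -0.0019  0.0026  0.0014] th [0.0608 0.0652 0.0614 0.0553 0.0514 0.0512] w [ 0.018  -0.0012 -0.0107 -0.0102 -0.0029  0.0013]
ROWx4: dx -0.052 dz 0.007 cm (total -0.21 0.03) grasp [ 0.0009 -0.16    0.2503] F [0.1624 3.6185 0.0591] open 0.0326
```

```bash
python3 -m pendant '[[[0,0,0],[-0.08,0,0],-1],[[0,0,0],[-0.08,0,0],-1],[[0,0,0],[-0.05,0,0],-1],[[0,0,0],[-0.03,0,0],-1]]'; python3 ctl.py 0.05 0 6 4; python3 -c "
import cv2;cv2.imwrite('pics/v6.png',cv2.resize(cv2.imread('pics/last.png')[165:225,262:302],None,fx=9,fy=9,interpolation=cv2.INTER_CUBIC))"
```

```text
clock: 12.8
tool_pos: [0.5541, -0.1811, 0.2562]
orientation: [-0.0, 0.998, -0.057, -0.0]
wrist_force: [1.3, 5.4, -1.0]
opening: 0.0334
t 12.85 raw [  0.06    0.06   -0.044 183.532 194.9  ] est th 0.060 w 0.012 phi -0.010 par [ 0.3125  0.235  -0.018 ] rms 0.0011 pe 0.002
plan phi [-0.006  -0.0029 -0.0005  0.0012  0.0022  0.0017] th [0.0617 0.0585 0.0547 0.0521 0.0511 0.0515] w [-0.0035 -0.007  -0.0061 -0.0034 -0.0002  0.0015]
ROWx4: dx 0.016 dz 0.007 cm (total 0.06 0.03) grasp [-0.0015 -0.16    0.2503] F [0.8246 4.9601 0.5273] open 0.0325
```

View pics/v6.png

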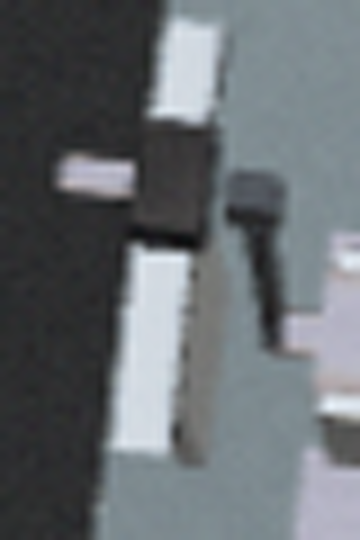

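Crop: the tip face (about row 186) sits level with the tab's middle (about 185–186). I'll hold here.

```bash
python3 -m pendant '[[[0,0,0],[0.02,-0.03,0],-1],[[0,0,0],[0.01,-0.03,0],-1],[[0,0,0],[0.01,-0.02,0],-1],[[0,0,0],[0.01,0,0],-1]]'; python3 ctl.py 0.057 0 6 4
```

```text
clock: 13.35
tool_pos: [0.5546, -0.181, 0.2563]
orientation: [0.0, 0.998, -0.057, -0.0]
wrist_force: [0.3, 1.8, -2.4]
opening: 0.0335
t 13.40 raw [  0.059   0.059  -0.041 183.536 194.728] est th 0.059 w -0.010 phi -0.007 par [ 0.3103  0.2367 -0.0177] rms 0.0013 pe -0.000
plan phi [ 0.0019  0.0045  0.0036  0.0012 -0.0009 -0.0003] th [0.0533 0.0507 0.052  0.0548 0.0569 0.0574] w [-0.0085 -0.0006  0.0046  0.005   0.0019  0.0003]
ROWx4: dx 0.033 dz 0.008 cm (total 0.13 0.03) grasp [-0.001  -0.1599  0.2503] F [ 0.4255  0.8242 -1.7755] open 0.0330
```

```bash
python3 -m pendant '[[[0,0,0],[0.05,0,0],-1],[[0,0,0],[0.04,0,0],-1],[[0,0,0],[0.03,0,0],-1],[[0,0,0],[0.02,0,0],-1]]'; python3 ctl.py 0.057 0 6 4
```

```text
clock: 13.9
tool_pos: [0.556, -0.1811, 0.2564]
orientation: [0.0, 0.998, -0.057, -0.0]
wrist_force: [0.5, -1.9, -2.9]
opening: 0.0329
t 13.95 raw [  0.057   0.057  -0.049 183.672 195.24 ] est th 0.056 w -0.004 phi 0.003 par [ 0.3068  0.2397 -0.0156] rms 0.0011 pe -0.000
plan phi [ 0.0007 -0.0002 -0.0005 -0.0004 -0.0002 -0.0002] th [0.0561 0.0567 0.057  0.057  0.0568 0.0566] w [ 0.0009  0.0009  0.0002 -0.0003 -0.0003 -0.0004]
ROWx4: dx -0.008 dz 0.009 cm (total -0.03 0.04) grasp [ 0.0004 -0.1598  0.2504] F [ 0.3031 -0.8259 -2.396 ] open 0.0329
```

```bash
python3 -m pendant '[[[0,0,0],[-0.01,0,0.01],-1],[[0,0,0],[-0.01,0,0],-1],[[0,0,0],[-0.01,0,0],-1],[[0,0,0],[0,0,0],-1],[[0,0,0],[0,0,0],-1]]'; python3 ctl.py 0.057 0 6 5
```

```text
clock: 14.58
tool_pos: [0.5558, -0.181, 0.2564]
orientation: [0.0, 0.998, -0.057, -0.0]
wrist_force: [0.0, -3.8, -2.4]
opening: 0.0333
t 14.62 raw [  0.058   0.058  -0.041 183.614 194.734] est th 0.058 w 0.005 phi 0.001 par [ 0.3016  0.2441 -0.0127] rms 0.0010 pe -0.001
plan phi [-0.0025 -0.0034 -0.0026 -0.0012 -0.0002 -0.0006] th [0.0621 0.0629 0.0611 0.0587 0.0571 0.0569] w [ 0.0035 -0.0011 -0.0036 -0.0032 -0.001  -0.0001]
ROWx5: dx -0.011 dz 0.008 cm (total -0.06 0.04) grasp [ 0.0002 -0.1597  0.2504] F [-0.3779 -2.8915 -3.1824] open 0.0328
```

```bash
python3 -m pendant '[[[0,0,0],[-0.03,0.02,0.02],-1],[[0,0,0],[-0.02,0.02,0.02],-1],[[0,0,0],[-0.01,0.02,0],-1],[[0,0,0],[0,0,0],-1],[[0,0,0],[0,0,0],-1]]'; python3 ctl.py 0.057 0 6 5
```

```text
clock: 15.25
tool_pos: [0.5555, -0.1811, 0.2563]
orientation: [-0.0, 0.998, -0.057, 0.0]
wrist_force: [-0.3, -0.8, 1.1]
opening: 0.0332
t 15.30 raw [  0.059   0.059  -0.041 183.558 194.701] est th 0.060 w 0.005 phi -0.001 par [ 0.3002  0.2446 -0.0123] rms 0.0010 pe -0.001
plan phi [-0.0027 -0.0028 -0.0021 -0.001  -0.0003 -0.0006] th [0.0623 0.062  0.0603 0.0583 0.0572 0.0572] w [ 0.0012 -0.0019 -0.0031 -0.0024 -0.0006  0.0001]
ROWx5: dx -0.005 dz 0.006 cm (total -0.02 0.03) grasp [-0.0002 -0.1598  0.2503] F [ 0.1215 -0.5861  0.89  ] open 0.0328
```

```bash
python3 -m pendant '[[[0,0,0],[-0.03,0,0],-1],[[0,0,0],[-0.02,0,0],-1],[[0,0,0],[-0.01,0,0],-1],[[0,0,0],[0,0,0],-1],[[0,0,0],[0,0,0],-1]]'; python3 ctl.py 0.057 0 6 5
```

```text
clock: 15.92
tool_pos: [0.5548, -0.1811, 0.2562]
orientation: [-0.0, 0.998, -0.057, 0.0]
wrist_force: [0.3, 1.8, 2.0]
opening: 0.0332
t 15.97 raw [  0.06    0.06   -0.04  183.477 194.645] est th 0.060 w -0.006 phi -0.005 par [ 0.3002  0.2447 -0.0123] rms 0.0009 pe -0.001
plan phi [-0.      0.0017  0.0013  0.0001 -0.001  -0.0006] th [0.0552 0.0527 0.0534 0.0555 0.057  0.0574] w [-0.0063 -0.001   0.0027  0.003   0.0011  0.0003]
ROWx5: dx 0.016 dz 0.004 cm (total 0.08 0.02) grasp [-0.0008 -0.1599  0.2502] F [-0.0541  1.535   2.1778] open 0.0330
```

```bash
python3 -m pendant '[[[0,0,0],[0.03,0,0],-1],[[0,0,0],[0.02,0,0],-1],[[0,0,0],[0.01,0,0],-1],[[0,0,0],[0,0,0],-1],[[0,0,0],[0,0,0],-1]]'; python3 ctl.py 0.057 0 6 5
```

```text
clock: 16.6
tool_pos: [0.5554, -0.1812, 0.2562]
orientation: [-0.0, 0.998, -0.057, 0.0]
wrist_force: [1.2, 2.3, 4.5]
opening: 0.0336
t 16.65 raw [  0.058   0.058  -0.042 183.607 194.782] est th 0.058 w -0.005 phi -0.002 par [ 0.3005  0.2446 -0.0117] rms 0.0010 pe -0.001
plan phi [-0.0004 -0.0002 -0.0005 -0.001  -0.0015 -0.0013] th [0.0554 0.0547 0.0553 0.0563 0.0568 0.0569] w [-0.0022  0.0002  0.0014  0.0012  0.0003 -0.0001]
ROWx5: dx 0.004 dz 0.003 cm (total 0.02 0.01) grasp [-0.0003 -0.16    0.2501] F [1.1    2.478  4.6249] open 0.0334
```

```bash
python3 -m pendant '[[[0,0,0],[0.01,0,-0.03],-1],[[0,0,0],[0.01,0,-0.02],-1],[[0,0,0],[0,0,0],-1],[[0,0,0],[0,0,0],-1],[[0,0,0],[0,0,0],-1]]'; python3 ctl.py 0.057 0 6 5
```

```text
clock: 17.27
tool_pos: [0.5553, -0.1812, 0.2562]
orientation: [-0.0, 0.998, -0.057, -0.0]
wrist_force: [0.9, 4.3, 1.3]
opening: 0.0333
t 17.32 raw [  0.056   0.056  -0.048 183.776 195.175] est th 0.056 w -0.002 phi -0.002 par [ 0.3006  0.2447 -0.0111] rms 0.0003 pe -0.002
plan phi [-0.001  -0.0008 -0.0012 -0.0017 -0.0021 -0.0019] th [0.0546 0.0545 0.0553 0.0563 0.0569 0.057 ] w [-0.001   0.0007  0.0015  0.0013  0.0004 -0.    ]
ROWx5: dx 0.003 dz 0.004 cm (total 0.02 0.02) grasp [-0.0003 -0.1599  0.2502] F [1.2919 3.8549 1.4926] open 0.0328
```

```bash
python3 -m pendant '[[[0,0,0],[0.01,0,0],-1],[[0,0,0],[0,-0.03,0],-1],[[0,0,0],[0,-0.03,0],-1],[[0,0,0],[0,0,0],-1],[[0,0,0],[0,0,0],-1]]'; python3 ctl.py 0.057 0 6 5
```

```text
clock: 17.95
tool_pos: [0.5554, -0.1811, 0.2563]
orientation: [0.0, 0.998, -0.057, -0.0]
wrist_force: [0.7, -1.7, -0.1]
opening: 0.0331
t 18.00 raw [  0.045   0.045  -0.054 184.431 195.572] est th 0.046 w -0.014 phi -0.002 par [ 0.3009  0.2446 -0.0123] rms 0.0012 pe -0.001
plan phi [ 0.0064  0.0076  0.005   0.0008 -0.0022 -0.0009] th [0.0375 0.0376 0.0441 0.0519 0.0564 0.0569] w [-0.0062  0.0061  0.012   0.0099  0.0028 -0.0001]
ROWx5: dx 0.025 dz 0.006 cm (total 0.13 0.03) grasp [-0.0003 -0.1599  0.2503] F [-0.2529 -0.554   0.8805] open 0.0334
```

```bash
python3 -m pendant '[[[0,0,0],[0.08,0,0],-1],[[0,0,0],[0.06,0,0],-1],[[0,0,0],[0.03,0,0],-1],[[0,0,0],[0,0,0],-1]]'; python3 ctl.py 0.057 0 6 5
```

```text
clock: 18.5
tool_pos: [0.5572, -0.1812, 0.2564]
orientation: [0.0, 0.998, -0.057, -0.0]
wrist_force: [-0.6, -1.1, -1.4]
opening: 0.0331
t 18.55 raw [  0.042   0.042  -0.052 184.634 195.471] est th 0.041 w 0.001 phi 0.010 par [ 0.3001  0.2452 -0.0121] rms 0.0011 pe -0.001
plan phi [ 0.0035  0.0005 -0.0007 -0.0009 -0.0007 -0.0006] th [0.0463 0.0521 0.0554 0.0565 0.0564 0.056 ] w [ 0.0096  0.0069  0.003   0.0005 -0.0005 -0.0008]
ROWx5: dx -0.019 dz 0.007 cm (total -0.09 0.03) grasp [ 0.0015 -0.1598  0.2503] F [ 0.9937 -2.055  -0.7821] open 0.0333
```

```bash
python3 -m pendant '[[[0,0,0],[-0.02,0,0],-1],[[0,0,0],[-0.02,0,0],-1],[[0,0,0],[-0.01,0,0],-1],[[0,0,0],[-0.01,0,0],-1]]'; python3 ctl.py 0.31 0.06 7 4
```

```text
clock: 19.05
tool_pos: [0.5566, -0.181, 0.2564]
orientation: [0.0, 0.998, -0.057, -0.0]
wrist_force: [-0.7, -4.3, -0.2]
opening: 0.0331
t 19.10 raw [  0.043   0.043  -0.051 184.547 195.386] est th 0.044 w 0.010 phi 0.006 par [ 0.3004  0.2448 -0.0125] rms 0.0010 pe -0.052
plan phi [ 0.0235  0.0183 -0.0018 -0.0282 -0.0504 -0.0506 -0.0294] th [0.0587 0.0998 0.16   0.2215 0.2663 0.2893 0.31  ] w [0.0508 0.0971 0.1168 0.101  0.0584 0.0291 0.0566]
ROWx4: dx 0.066 dz 0.011 cm (total 0.26 0.04) grasp [ 0.0009 -0.1597  0.2504] F [ 0.6945 -4.2597 -1.2628] open 0.0331
```

The pointer has been inside the tab for over 7 s. Now I lower gently to the far side.

```bash
python3 -m pendant '[[[0,0,0],[0.07,0.02,0],-1],[[0,0,0],[0.07,0.02,0],-1],[[0,0,0],[0.07,0.02,0],-1],[[0,0,0],[0.06,0,0],-1]]'; python3 ctl.py 0.31 0.06 6 4
```

```text
clock: 19.6
tool_pos: [0.5594, -0.1815, 0.2564]
orientation: [-0.0, 0.998, -0.057, -0.0]
wrist_force: [-0.3, -1.9, -1.6]
opening: 0.0333
t 19.65 raw [  0.053   0.053  -0.047 183.914 195.114] est th 0.057 w 0.050 phi 0.025 par [ 0.3012  0.244  -0.0131] rms 0.0011 pe -0.053
plan phi [ 0.0191 -0.0018 -0.0289 -0.0515 -0.0521 -0.031 ] th [0.0979 0.1586 0.2206 0.2658 0.2889 0.3096] w [0.098  0.1177 0.1017 0.059  0.0293 0.0563]
ROWx4: dx -0.024 dz 0.008 cm (total -0.10 0.03) grasp [ 0.0038 -0.1598  0.2503] F [-0.4849 -2.2166 -1.4786] open 0.0330
```

```bash
python3 -m pendant '[[[0,0,0],[-0.02,0,0],-1],[[0,0,0],[-0.02,0,0],-1],[[0,0,0],[-0.03,0,0],-1],[[0,0,0],[-0.03,0,0],-1]]'; python3 ctl.py 0.31 0.06 5 4
```

```text
clock: 20.15
tool_pos: [0.5583, -0.1814, 0.2564]
orientation: [-0.0, 0.998, -0.057, 0.0]
wrist_force: [0.4, 0.6, -2.1]
opening: 0.0334
t 20.20 raw [  0.092   0.092  -0.017 181.536 193.184] est th 0.097 w 0.096 phi 0.018 par [ 0.3015  0.2432 -0.0132] rms 0.0011 pe -0.055
plan phi [-0.0012 -0.0283 -0.052  -0.054  -0.0327] th [0.1565 0.2185 0.265  0.2895 0.3108] w [0.1164 0.1033 0.0618 0.031  0.0571]
ROWx4: dx -0.071 dz 0.009 cm (total -0.28 0.04) grasp [ 0.0026 -0.1598  0.2504] F [-1.2068 -0.5697 -1.8116] open 0.0329
```

```bash
python3 -m pendant '[[[0,0,0],[-0.08,0,0.01],-1],[[0,0,0],[-0.08,0,0.01],-1],[[0,0,0],[-0.09,0,0.01],-1]]'; python3 ctl.py 0.31 0.05 6 3
```

```text
clock: 20.58
tool_pos: [0.556, -0.1812, 0.2563]
orientation: [-0.0, 0.998, -0.057, 0.0]
wrist_force: [-0.4, 1.3, -0.1]
opening: 0.0331
t 20.62 raw [  0.142   0.142   0.02  178.516 190.817] est th 0.147 w 0.121 phi 0.001 par [ 0.3063  0.2419 -0.0141] rms 0.0015 pe -0.062
plan phi [-0.028  -0.046  -0.0555 -0.0577 -0.0524 -0.0472] th [0.1965 0.2367 0.2643 0.2816 0.2946 0.3112] w [0.1083 0.0795 0.051  0.0322 0.0319 0.0483]
ROWx3: dx -0.146 dz 0.012 cm (total -0.44 0.04) grasp [ 0.0002 -0.1599  0.2503] F [ 1.0092  0.7207 -1.1302] open 0.0331
```

```bash
python3 -m pendant '[[[0,0,0],[-0.15,0,0.01],-1],[[0,0,0],[-0.15,0,0.01],-1],[[0,0,0],[-0.15,0,0.02],-1]]'; python3 ctl.py 0.31 0.05 6 3
```

```text
clock: 21.0
tool_pos: [0.5515, -0.1807, 0.2561]
orientation: [-0.0, 0.998, -0.057, 0.001]
wrist_force: [0.8, 2.0, 1.2]
opening: 0.0334
t 21.05 raw [  0.206   0.206   0.071 174.785 187.512] est th 0.211 w 0.144 phi -0.029 par [ 0.3163  0.2362 -0.0168] rms 0.0018 pe -0.082
plan phi [-0.0775 -0.0946 -0.0914 -0.0773 -0.0612 -0.0631] th [0.2639 0.2916 0.2979 0.295  0.2971 0.312 ] w [ 0.0954  0.0357 -0.002  -0.0064  0.0204  0.049 ]
ROWx3: dx -0.243 dz 0.019 cm (total -0.73 0.06) grasp [-0.0043 -0.1599  0.2501] F [0.8011 1.334  0.2748] open 0.0328
```

```bash
python3 -m pendant '[[[0,0,0],[-0.5,0,0.02],-1],[[0,0,0],[-0.35,0,0.03],-1]]'; python3 ctl.py 0.31 0.05 6 2
```

```text
clock: 21.3
tool_pos: [0.5427, -0.1797, 0.2555]
orientation: [-0.0, 0.998, -0.057, 0.0]
wrist_force: [0.5, 1.7, 0.9]
opening: 0.0331
t 21.35 raw [  0.246   0.246   0.114 172.485 184.813] est th 0.250 w 0.090 phi -0.090 par [ 0.3142  0.2354 -0.0151] rms 0.0015 pe -0.082
plan phi [-0.089  -0.0824 -0.0732 -0.0649 -0.0621 -0.0706] th [0.2696 0.2782 0.2827 0.2883 0.2982 0.3121] w [0.0425 0.0184 0.0142 0.0249 0.0417 0.0498]
ROWx2: dx 0.007 dz -0.000 cm (total 0.01 -0.00) grasp [-0.0135 -0.1599  0.2494] F [0.5133 2.2775 0.4657] open 0.0330
```

```bash
python3 -m pendant '[[[0,0,0],[0,0,0],-1],[[0,0,0],[0,0,0],-1]]'; python3 ctl.py 0.31 0.05 5 2
```

```text
clock: 21.6
tool_pos: [0.5431, -0.1798, 0.2555]
orientation: [-0.0, 0.998, -0.057, 0.0]
wrist_force: [1.1, 3.0, 1.8]
opening: 0.0333
t 21.65 raw [  0.269   0.269   0.161 171.221 181.935] est th 0.272 w 0.052 phi -0.084 par [ 0.3146  0.2348 -0.0154] rms 0.0014 pe -0.083
plan phi [-0.0891 -0.0813 -0.0687 -0.0609 -0.0701] th [0.2826 0.2867 0.2902 0.2982 0.3115] w [0.0216 0.0086 0.0169 0.0379 0.049 ]
ROWx2: dx -0.040 dz 0.003 cm (total -0.08 0.01) grasp [-0.0125 -0.1599  0.2495] F [0.532  4.592  2.3028] open 0.0333
```

```bash
python3 -m pendant '[[[0,0,0],[-0.03,0,0],-1],[[0,0,0],[-0.03,0,0],-1]]'; python3 ctl.py 0.315 0.05 4 2
```

```text
clock: 21.9
tool_pos: [0.5425, -0.1797, 0.2554]
orientation: [-0.0, 0.998, -0.057, 0.0]
wrist_force: [1.4, 2.6, 3.5]
opening: 0.0332
t 21.95 raw [  0.285   0.285   0.163 170.384 181.789] est th 0.285 w 0.024 phi -0.089 par [ 0.3113  0.2342 -0.0129] rms 0.0012 pe -0.084
plan phi [-0.0811 -0.0695 -0.0626 -0.0713] th [0.29   0.2943 0.3028 0.3162] w [0.0119 0.0194 0.0386 0.0488]
ROWx2: dx 0.058 dz -0.005 cm (total 0.12 -0.01) grasp [-0.0133 -0.16    0.2494] F [0.4426 4.0604 2.7777] open 0.0332
```

```bash
python3 -m pendant '[[[0,0,0],[0.07,0,0],-1],[[0,0,0],[0.07,0,0],-1],[[0,0,0],[0.05,0,0],-1]]'; python3 ctl.py 0.315 0.05 4 2
```

```text
clock: 22.32
tool_pos: [0.5444, -0.18, 0.2555]
orientation: [0.0, 0.998, -0.057, 0.0]
wrist_force: [0.2, 4.3, 3.8]
opening: 0.0329
t 22.38 raw [  0.3     0.3     0.183 169.533 180.578] est th 0.300 w 0.029 phi -0.075 par [ 0.3101  0.2332 -0.0111] rms 0.0014 pe -0.086
plan phi [-0.1033 -0.0852 -0.0579 -0.0661] th [0.305  0.3031 0.305  0.3163] w [-0.0012 -0.0073  0.0249  0.048 ]
ROWx2: dx -0.213 dz 0.017 cm (total -0.43 0.03) grasp [-0.0112 -0.16    0.2495] F [1.6226 3.4833 4.7616] open 0.0326
```

```bash
python3 -m pendant '[[[0,0,0],[-0.02,0,-0.01],-1],[[0,0,0],[0,0,-0.01],-1],[[0,0,0],[0,0,-0.01],-1]]'; python3 ctl.py 0.315 0.05 4 2
```

```text
clock: 22.75
tool_pos: [0.544, -0.1799, 0.2555]
orientation: [-0.0, 0.998, -0.057, -0.0]
wrist_force: [0.3, 4.1, 3.7]
opening: 0.0332
t 22.80 raw [  0.317   0.317   0.199 168.64  179.598] est th 0.318 w 0.040 phi -0.078 par [ 0.3102  0.2347 -0.0079] rms 0.0017 pe -0.087
plan phi [-0.1299 -0.0992 -0.0504 -0.0595] th [0.3145 0.2962 0.282  0.2811] w [-0.0488 -0.0666 -0.0206  0.011 ]
ROWx2: dx -0.385 dz 0.037 cm (total -0.77 0.07) grasp [-0.0117 -0.16    0.2495] F [1.4645 5.254  3.7466] open 0.0330
```

Hold still for contact, then check.

```bash
python3 -m pendant '[[[0,0,0],[0,0,0],-1],[[0,0,0],[0,0,0],-1],[[0,0,0],[0,0,0],-1],[[0,0,0],[0,0,0],-1]]'; python3 ctl.py 0.315 0.05 4 2|grep -v plan; python3 -m pendant '[[[0,0,0],[0.05,0,0],-1],[[0,0,0],[0.05,0,0],-1],[[0,0,0],[0.05,0,0],-1],[[0,0,0],[0.05,0,0],-1]]'; python3 ctl.py 0.315 0.05 4 2|grep -v plan
```

```text
clock: 23.3
tool_pos: [0.544, -0.1799, 0.2555]
orientation: [-0.0, 0.998, -0.057, -0.0]
wrist_force: [1.3, 5.4, 3.3]
opening: 0.0331
t 23.35 raw [  0.344   0.344   0.255 167.222 176.295] est th 0.320 w 0.000 phi -0.078 par [ 0.31    0.2374 -0.0031] rms 0.0088 pe -0.086
ROWx2: dx -0.239 dz 0.020 cm (total -0.48 0.04) grasp [-0.0117 -0.16    0.2495] F [0.9758 5.5819 3.13  ] open 0.0332
clock: 23.85
tool_pos: [0.5461, -0.1802, 0.2557]
orientation: [-0.0, 0.998, -0.057, 0.0]
wrist_force: [0.6, 4.5, 2.7]
opening: 0.0335
t 23.90 raw [  0.365   0.365   0.266 166.191 175.67 ] est th 0.320 w 0.000 phi -0.064 par [0.3101 0.2386 0.0004] rms 0.0180 pe -0.088
ROWx2: dx -0.362 dz 0.031 cm (total -0.72 0.06) grasp [-0.0095 -0.16    0.2497] F [1.3804 4.7791 4.0556] open 0.0332
```

```bash
python3 -m pendant '[[[0,0,0],[0,0,0],-1],[[0,0,0],[0,0,0],-1],[[0,0,0],[0,0,0],-1]]'; python3 ctl.py 0.315 0.05 4 2|grep raw;python3 - <<'E'
from fx import *
s=manip.read_camera("side");t=cv2.imread('pics/last.png')
cv2.imwrite('pics/v7.png',np.hstack([cv2.resize(t[150:210,262:302],None,fx=8,fy=8,interpolation=cv2.INTER_CUBIC),cv2.resize(s[140:300,260:420,::-1],(480,480),interpolation=cv2.INTER_CUBIC)]))
E
```

```text
clock: 24.28
tool_pos: [0.5461, -0.1802, 0.2557]
orientation: [-0.0, 0.998, -0.057, 0.0]
wrist_force: [1.3, 4.7, 4.7]
opening: 0.033
t 24.32 raw [  0.364   0.364   0.26  166.219 176.017] est th 0.320 w 0.000 phi -0.064 par [0.3107 0.2381 0.0009] rms 0.0238 pe -0.090
```

View pics/v7.png

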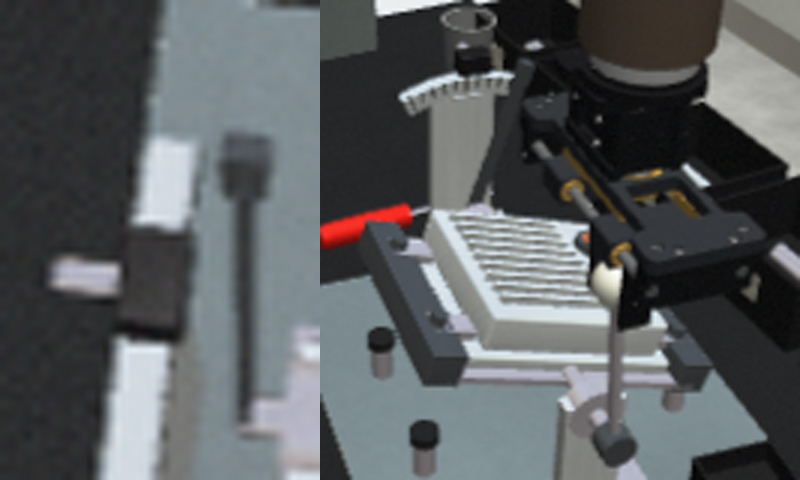

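It has settled steadily at reading 0.364, so the gauge reads a little high on this side. The picture shows the tray down on the far side, and contact was at about 0.045 rad/s. Next I swing the handle to its free angle (about +0.40) before letting go.

```bash
python3 -m pendant '[[[0,0,0],[0.85,-0.02,-0.02],-1],[[0,0,0],[0.85,-0.02,0.02],-1],[[0,0,0],[0.75,-0.02,0.06],-1],[[0,0,0],[0.74,0,0.09],-1],[[0,0,0],[0.74,0,0.13],-1]]'
python3 -m pendant '[[[0,0,0],[0.73,0,0.17],-1],[[0,0,0],[0.58,0,0.16],-1],[[0,0,0],[0.57,0,0.18],-1],[[0,0,0],[0.49,0,0.18],-1],[[0,0,0],[0.49,0,0.19],-1]]'
python3 -m pendant '[[[0,0,0],[0,0,0],-1],[[0,0,0],[0,0,0],-1]]'
python3 ctl.py 0.315 0.05 4 2|grep -v plan
```

```text
clock: 25.0
tool_pos: [0.5858, -0.1847, 0.2529]
orientation: [0.0, 0.998, -0.057, 0.0]
wrist_force: [0.5, 0.3, 4.6]
opening: 0.0331
clock: 25.62
tool_pos: [0.6138, -0.1878, 0.2439]
orientation: [0.0, 0.998, -0.057, 0.0]
wrist_force: [1.4, -0.1, 4.5]
opening: 0.0329
clock: 25.88
tool_pos: [0.6135, -0.1878, 0.244]
orientation: [0.0, 0.998, -0.057, -0.0]
wrist_force: [1.2, -3.0, 4.7]
opening: 0.0332
t 25.93 raw [  0.365   0.365   0.252 166.183 176.436] est th 0.320 w 0.000 phi 0.398 par [0.308 0.24  0.   ] rms 0.0362 pe -0.083
ROWx2: dx -2.767 dz -0.595 cm (total -5.53 -1.19) grasp [ 0.0581 -0.1599  0.2381] F [ 1.5275 -2.3309  4.4594] open 0.0330
```

```bash
python3 -m pendant '[[[0,0,0],[0,0,0],0.4],[[0,0,0],[0,0,0],0.4],[[0,0,0],[0,0,0],0.4],[[0,0,0],[0,0,0],0.4]]'
python3 -m pendant '[[[0,0,0],[0,0,-2],0.4],[[0,0,0],[0,0,-3],0.4],[[0,0,0],[0,0,-4],0.4],[[0,0,0],[0,0,-5],0.4],[[0,0,0],[0,0,0],0.4]]'
python3 ctl.py 0.315 0.05 4 2|grep raw
python3 - <<'E'
from fx import *
o=manip.get_obs();print(o["wrist_force"],o["opening"],o["tool_pos"])
t=manip.read_camera("top");s=manip.read_camera("side");cv2.imwrite("pics/v8.png",np.hstack([t[120:320,200:500],s[120:320,200:500]])[:,:,::-1])
E
```

```text
clock: 26.42
tool_pos: [0.6132, -0.1871, 0.2434]
orientation: [-0.0, 0.998, -0.057, -0.001]
wrist_force: [0.1, -0.1, 0.0]
opening: 0.059
clock: 27.05
tool_pos: [0.6147, -0.1878, 0.3894]
orientation: [0.001, 0.998, -0.057, 0.005]
wrist_force: [0.3, 0.8, 0.1]
opening: 0.0608
t 27.10 raw [  0.368   0.368   0.219 166.01  178.43 ] est th 0.320 w 0.000 phi 0.206 par [0.308 0.24  0.   ] rms 0.0380 pe -0.083
[ 0.2581 -0.6366 -0.7675] 0.06141263243586047 [ 0.6139 -0.1873  0.3861]
```

View pics/v8.png

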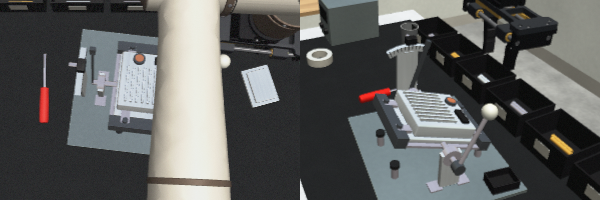

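The handle is free and leaning to the far side, the tray rests on the far side, and the robot is clear. Handing in.

```bash
python3 -m pendant '[[[0,0,0],[0,0,0],0.4],[[0,0,0],[0,0,0],0.4]]'; python3 -c "
from workcell import manip;print(manip.close_job())"
```

```text
clock: 27.45
tool_pos: [0.6134, -0.1873, 0.3828]
orientation: [-0.0, 0.998, -0.057, -0.001]
wrist_force: [0.4, -0.2, 0.1]
opening: 0.0607
the job is handed in; nothing more can be done
None
```

The job is done and handed in at 27.5 s: the pointer was held at the index tab, then the tray was lowered onto its far rest and the handle let go.

- **Hold:** The pointer read 0.016–0.060 rad from 11.7 to 19.1 s, about 7.4 s. That is inside the tab (middle about 0.055, half width 0.1), and a close-up during the hold showed the tip level with the tab's middle.
- **Lowering:** The tray reached the far rest at about 0.045 rad/s. I then moved the handle to where it hangs free (about +0.40 rad) before opening the gripper.
- **Final checks:** The tray reading stayed at 0.364–0.368 for three seconds. The knob was free, the wrist force was near zero, and the gripper was about 15 cm above the knob. The last views showed the tab, driver, cover and box where they had been, though I only looked and did not measure them.
- **Disagreements:** My pointer reading showed 0.365 on the far rest, which is 0.32, and -0.329 on the near rest, which is -0.32. The error is larger on the far side, and I estimate about 0.01 near the tab, small against its half width. The wrist force also showed up to about 11 N sideways when I gripped the knob, and several N after that, well under the limits.

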